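# Lock the levelling screw of an optical-bench foot

### The job

Lock the levelling screw of the instrument foot: lay the large open-ended spanner flat on the foot's plate and slide its jaws fully home on the lower nut, handle beside the stop pin so that the pin will keep it from turning, and let go of it. Then swing the jam nut's lever clockwise (seen from above) past the point where it binds, until it takes a firm push of about 9 N at its upright knob (over 15 N is too much), and let go; the spanner stays on the nut, the lower nut must keep its setting (within 20 degrees) and the other things stay where they are.

Things in the scene. Friction and masses are not known exactly. Their poses are not given: they have to be found in the camera images.
- foot: dark cast instrument foot, fixed to the bench. Origin on the axis of its upright 18 mm steel stud (top at 68 mm), on the bench top. Plate 25 mm thick, x -190 to +85 mm, y +-60 mm (foot's axes; -x is roughly towards the robot); a cross piece behind it (x 85 to 160 mm, y +-150 mm) carries an aluminium rail 61 mm high.
- stud_axis (a point): point on the stud's axis at half height of the lower nut, 31 mm above the bench; axes as the foot's.
- lower_nut (a joint): turn of the lower nut, rad, 0 at the start, growing clockwise seen from above; keep within +-0.35. Steel hex nut, 30 mm across flats, on the plate round the stud, 25 to 37 mm above the bench; at 0 two flats face the foot's +y and -y, corners point along +x and -x. It turns easily (0.09 N m), and the jam nut drags it round unless it is held.
- stop_pin: fixed upright steel pin, 12 mm thick, 22 mm tall, on the plate at x -175, y +17.5 mm of the foot; origin at the centre of its lower end. With the spanner on the nut and its handle along the foot's -x, the handle lies beside the pin, on its -y side, with a gap of about 2.5 mm; tightening the jam nut swings the handle against it. More than 6 N on the pin is too much.
- spanner: large steel open-ended spanner, loose, flat on the bench, 10 mm thick, 0.28 kg. Origin midway between its jaws on its underside; +x points out of the mouth, the 18 mm wide handle runs from x -33 to -205 mm. Jaws 31.5 mm apart, each 12 mm wide, x -19 to +19 mm; slot's end at x = -19 mm; the mouth flares by 3 mm a side over its last 7 mm. It balances at about x = -65 mm.
- jaw (a point): point midway between the large spanner's jaws at half thickness (5 mm above its underside), axes as the spanner's.
- jam_lever: jam nut above the lower nut: round hub 29 mm wide (40 to 53 mm above the bench) with a flat steel lever 75 mm long, 12 mm wide, 46 to 54 mm above the bench. Origin on the stud's axis, +x along the lever. Tightens clockwise seen from above: 0.15 N m running free for an unknown 0.5 to 1.1 rad, then it binds on a spring washer: 0.30 N m, rising 4 N m per rad. It stays where left.
- knob (a point): middle of the upright black knob at the lever's end, 75 mm from the stud's axis, 66 mm above the bench; 14 mm thick, from 49 to 83 mm. At first on the foot's +y side; it moves round towards the foot's +x. Pushed squarely there: 2 N while the lever runs free, 4 N as it binds, 9 N when firm, over 15 N is too much. It may be pushed from behind or pinched.
- small_spanner: a smaller steel open-ended spanner, 150 mm long, 22 mm jaws, which does not fit; leave it alone.
- flask: conical glass flask, 80 mm wide, 122 mm tall; leave it alone.
- sensor_box: cardboard box 75 x 85 x 45 mm; leave it alone.
- dish: white bowl, 110 mm wide, 50 mm tall; leave it alone.
- lens_holder: lens in a round black holder on a foot, 102 mm tall; leave it alone.
- mouse: black computer mouse, 100 x 58 x 29 mm; leave it alone.
- spare_washer: loose steel washer, 34 mm across, lying on the foot's plate; leave it alone.
- spare_nut: loose brass nut, 24 mm across flats, lying on the rail of the foot; leave it alone.
Not all that is in view belongs to the job. What is shaped like the spanner but blue is not meant.

How it is judged:
On the way, in this order (a step that is already met when the one before it is completed fails the run):
1. the large spanner lies flat on the plate with its jaws home on the lower nut, let go (horizontal distance between jaw and stud_axis below 0.005 m and height (world z) of jaw below 0.036 m and angle between spanner's own z axis and vertical below 0.08 rad and z of jaw in the frame of foot below 0.035 m and contact force between the fingers and spanner below 0.05 N), for 0.2 s.
2. the jam nut is tightened against the held lower nut: the robot pushes the lever with more than 3 N while the spanner bears on the stop pin with more than 2.2 N (horizontal distance between jaw and stud_axis below 0.005 m and value of joint lower_nut between -0.35 and 0.35 rad and contact force between the fingers and jam_lever above 3 N and contact force between spanner and stop_pin above 2.2 N), for 0.2 s.
At the end, for the whole second after the job is handed in: the large spanner rests flat on the foot's plate with its jaws home on the lower nut (jaw centre within 5 mm of the stud's axis), the lower nut is within 0.35 rad of its start, and the knob of the jam lever is more than 30 mm from where it started (the lever left tightened) (horizontal distance between jaw and stud_axis below 0.005 m and height (world z) of jaw below 0.036 m and angle between spanner's own z axis and vertical below 0.08 rad and z of jaw in the frame of foot below 0.035 m and value of joint lower_nut between -0.35 and 0.35 rad and distance of knob from where it was at the start of the episode above 0.03 m and linear speed of spanner below 0.02 m/s); the robot touches nothing.
It fails at once if the lower nut turned more than 0.35 rad from its setting (not (value of joint lower_nut between -0.35 and 0.35 rad)).
It fails at once if overtightened: the spanner pressed the stop pin with more than 6 N (contact force between spanner and stop_pin above 6 N).
It fails at once if one of the other things was moved more than 25 mm (distance of any of flask, sensor_box, dish, lens_holder, mouse, spare_washer, spare_nut, small_spanner from where it was at the start of the episode above 0.025 m).
It also fails if it takes over 72 s, if anything falls off the work surface, if the arm or the gripper's body presses on something with over 40 N, if the wrist force passes 120 N, or if a joint passes its speed limit or range.

### The arm

A 6-joint arm with a two-finger parallel gripper is mounted at the origin on the work surface. World frame = base frame: x ahead of the robot, y to its left, z up, the work surface at z = 0. Lengths are in m, angles in rad, forces in N, time in s.
With the tool pointing down it reaches from about 0.375 to 0.825 m from the base axis. Payload 5.5 kg.
Tool frame: the origin (TCP) lies at the very end of the fingers, on their centre line; the grasp point (between the pads) lies 19 mm behind it (manip.tcp_to_grasp is the distance from the TCP to the grasp point, in m); z points along the fingers, y is the line along which they close (so a half turn about z gives the same grasp; the last joint's range is limited). The gripper opens to 85 mm and grips with 20 to 120 N. Pads are 22 mm wide; open, the fingers measure 114 mm over their backs; the gripper's body (76 mm by 85 mm) begins 54 mm behind the grasp point. The pads swing forward as they close: fully open they stand 13 mm farther back than shut.
Start: joints at [-1.228, 0.314, -0.047, 1.21, 0, 1.571], TCP at [0.202, -0.565, 0.231] pointing down, gripper open.
Joint ranges: [-2.67, 2.67], [-0.69, 1.73], [-1.03, 1.25], [-2.08, 2.16], [-1.42, 1.45], [-3.14, 3.14]. Speed limits (rad/s): [2.39, 2.39, 3.01, 3.14, 3.14, 3.14].

### API

Orientations are given as a rotation vector (axis times angle).
In Python, from bench import manip gives the robot as it stands.
- The arm moves only by the tool play_rows, never from a script. Its argument "commands" is a list of rows, each an object of numbers: "dx", "dy", "dz": the shift along the world's x, y, z each as a share of 0.025 m, from -1 to 1; "rx", "ry", "rz": the turn, a rotation vector about the world's x, y, z each as a share of 0.12 rad, from -1 to 1; "hand": the finger opening in mm, from 0 to 85.4. A call has 1 to 20 rows; each row shifts and turns the commanded pose from where the row before left it; what a row does not reach is not made up. A row lasts 1/10 s, in which the tool goes at most 50 mm and 8.59 degrees, less where a joint would pass 70% of its speed; a pose out of reach is approached as far as the arm can. A call with a number of a shift or a turn outside -1 to 1 is refused whole. A call with a gripper value outside its range is refused whole. The fingers move at their own pace and stop on an object; "squeeze" is the grip in N (left out, the last holds). Time passes only in rows, so rows that do not move let the fingers close. It gives the time, the measured TCP pose, the force, the opening and the grip force at its end, in the units of the state.
- manip.sense(): the state, without advancing time (a new reading comes with each control period).
- manip.get_image(name): name is "side" or "top" or "wrist"; returns the picture (400x640x3 uint8, blue, green, red); there is no depth.
- manip.calibration(name): a dict with "intrinsics" (3x3 intrinsics, pixels), "cam_to_world" (4x4, takes a point from camera to world coordinates); the wrist camera has in their place "tool_from_camera" (4x4, takes a point from camera to tool coordinates, whose origin is the TCP and whose axes are the flange's). Camera axes: x right, y up, looking along -z (the intrinsics and any distortion apply to the point x, -y, -z); pixel columns grow to the right and rows downward; lengths in m; the calibration is good to about 2 mm. A picture is of the moment at which its call begins: read the wrist's pose just before it. calibration takes no time and is no camera call.
- manip.finish_job(): hands the job in; it is judged then, once.
Trained networks look in the newest picture that a camera, given by its name, has taken for a name from the list of things; names that differ only in an ending like _2 or _b are one class to them, and where a whole thing is asked for, a point or a joint stands for the part that bears it (a point fixed in the world has none). Each returns a list of dicts, best first, with "confidence" (0 to 1); they miss things now and then, are a little off and sometimes report something else, mostly with a low value. They report only what shows in the picture. A call takes as long as a camera call. They do not tell look-alikes from the thing itself.
- manip.search_frame(name, camera): "at" ([x, y, z] in m, in the coordinates of the camera as it stood for that picture, good to about 4 mm: the middle of the surface that is visible of it).
The state is a dict: "clock": time; "q": joint angles; "joint_velocities": joint speeds; "tau": joint torques, N m; "tcp_pos": TCP position; "tool_rot": TCP orientation; "force": force on the tool from outside, world axes, zero at the start; "ft_torque": the same for the moment, N m; "width": finger opening in m; "finger_force": force on a finger pad.
Only numpy, scipy, OpenCV 4.12 (cv2) and the standard library are available. Lean on these libraries where they do the work, as an engineer would, in place of code of your own. Each camera call takes 0.05 s, during which the arm holds its last target. There are 200 camera calls.

## Working session

There is one attempt and no reset: what is moved stays moved. The work goes in short steps, Python scripts to look and compute and a tool call to move; the robot and the scene stay as the last step left them, time stands still between calls to the robot, and variables do not carry over. Pictures are saved under pics/ and viewed, at most 10 in all, crops included, and the job is handed in when it is done.

Besides the shell and the picture viewer there is one more tool, called after "Call:" in YAML: its name, and indented under it one key for each argument. play_rows: Moves the arm, as the interface text tells. Its arguments: {"type":"object","properties":{"commands":{"type":"array"},"squeeze":{"type":"number"}},"required":["commands"]}

```bash
mkdir -p pics; ls; cat > h.py <<'E'
import numpy as np, cv2
from bench import manip
from scipy.spatial.transform import Rotation as R
def c2w(cam,s=None):
    c=manip.calibration(cam)
    K=np.array(c["intrinsics"])
    if cam!="wrist": return K,np.array(c["cam_to_world"]),c
    s=s or manip.sense()
    T=np.eye(4);T[:3,:3]=R.from_rotvec(s["tool_rot"]).as_matrix();T[:3,3]=s["tcp_pos"]
    return K,T@np.array(c["tool_from_camera"]),c
def px2w(cam,uv,z,s=None):
    K,T,_=c2w(cam,s)
    uv=np.atleast_2d(np.float64(uv))
    d=np.c_[(uv[:,0]-K[0,2])/K[0,0],-(uv[:,1]-K[1,2])/K[1,1],-np.ones(len(uv))]@T[:3,:3].T
    o=T[:3,3]
    return o+d*((z-o[2])/d[:,2])[:,None]
def w2px(cam,p,s=None):
    K,T,_=c2w(cam,s)
    q=(np.atleast_2d(p)-T[:3,3])@T[:3,:3]
    return np.c_[K[0,0]*q[:,0]/-q[:,2]+K[0,2],-K[1,1]*q[:,1]/-q[:,2]+K[1,2]]
E
python3 - <<'E'
from h import *
s=manip.sense();print(s)
for c in ("top","side","wrist"):
    cv2.imwrite(f"pics/{c}0.png",manip.get_image(c)); cal=manip.calibration(c)
    print(c,{k:np.round(v,4).tolist() if not isinstance(v,(str,dict)) else v for k,v in cal.items()})
    for n in ("spanner","foot","stop_pin","jam_lever","knob","lower_nut","small_spanner"):
        K,T,_=c2w(c,s)
        for r in manip.search_frame(n,c)[:3]:
            p=T@np.r_[r["at"],1]; print(n,round(r["confidence"],2),np.round(p[:3],3),w2px(c,p[:3],s).round().tolist())
E
```

```text
pics
{'clock': 0.0, 'q': array([-1.22799925e+00,  3.14233620e-01, -4.80939603e-02,  1.21017777e+00,
       -1.94315245e-05,  1.57081022e+00]), 'joint_velocities': array([1.37446630e-03, 1.69358060e-03, 4.22675787e-04, 1.17949665e-05,
       4.75513130e-04, 4.98378773e-04]), 'tau': array([ 1.43541434e-03, -5.39587605e+01,  3.39751303e+01,  1.89733022e-02,
        9.80083428e-05, -2.03790034e-05]), 'tcp_pos': array([ 0.20147337, -0.56454888,  0.23042347]), 'tool_rot': array([-3.09390715e+00, -5.35523685e-01,  4.87708349e-04]), 'force': array([ 0.45645255, -0.21859231, -0.38412496]), 'ft_torque': array([-0.00991814,  0.02329785,  0.00599927]), 'finger_force': 0.0, 'width': 0.08575644155207701}
top {'intrinsics': [[410.938, 0.0, 323.3101], [0.0, 410.938, 199.074], [0.0, 0.0, 1.0]], 'cam_to_world': [[0.0002, 0.9888, -0.1495, 0.3881], [-0.9999, -0.0022, -0.0164, 0.011], [-0.0165, 0.1495, 0.9886, 1.1727], [0.0, 0.0, 0.0, 1.0]]}
spanner 0.88 [ 0.503 -0.222  0.011] [[412.0, 220.0]]
spanner 0.72 [ 0.296 -0.413  0.016] [[486.0, 295.0]]
spanner 0.23 [0.6   0.    0.026] [[334.0, 186.0]]
foot 0.61
[... 581 characters left out ...]
-0.02, 0.8144, 0.58, 0.8439], [0.0, 0.0, 0.0, 1.0]]}
spanner 0.91 [ 0.308 -0.411  0.008] [[411.0, 140.0]]
spanner 0.84 [ 0.497 -0.222  0.006] [[349.0, 167.0]]
foot 0.68 [0.601 0.033 0.026] [[301.0, 208.0]]
foot 0.31 [0.372 0.443 0.022] [[377.0, 340.0]]
jam_lever 0.57 [0.582 0.043 0.058] [[307.0, 201.0]]
knob 0.49 [0.588 0.047 0.051] [[304.0, 204.0]]
small_spanner 0.78 [0.477 0.296 0.007] [[334.0, 288.0]]
wrist {'intrinsics': [[313.5258, 0.0, 316.6375], [0.0, 313.5258, 202.4088], [0.0, 0.0, 1.0]], 'tool_from_camera': [[0.001, 0.9536, 0.3012, 0.0762], [1.0, -0.0009, -0.0005, -0.0012], [-0.0002, 0.3012, -0.9536, -0.142], [0.0, 0.0, 0.0, 1.0]]}
spanner 0.56 [ 0.272 -0.422  0.007] [[215.0, 66.0]]
```

View pics/top0.png

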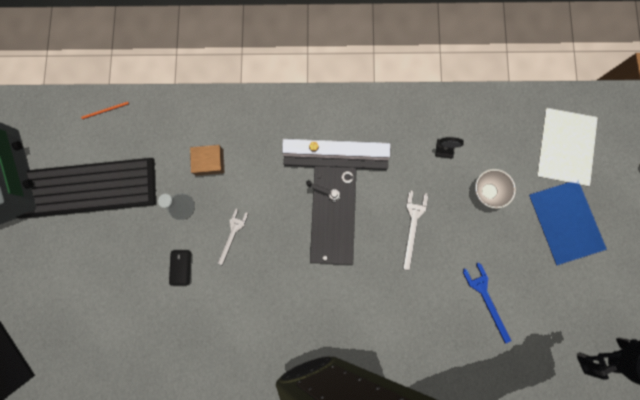

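```bash
python3 - <<'E'
from h import *
im=cv2.imread("pics/top0.png")
a=cv2.resize(im[120:250,250:400],None,fx=4,fy=4,interpolation=cv2.INTER_CUBIC)
b=cv2.resize(im[180:330,370:540],None,fx=3.4,fy=3.4,interpolation=cv2.INTER_CUBIC)
cv2.imwrite("pics/c1.png",a);cv2.imwrite("pics/c2.png",b);print(a.shape,b.shape)
E
```

```text
(520, 600, 3) (510, 578, 3)
```

View pics/c2.png

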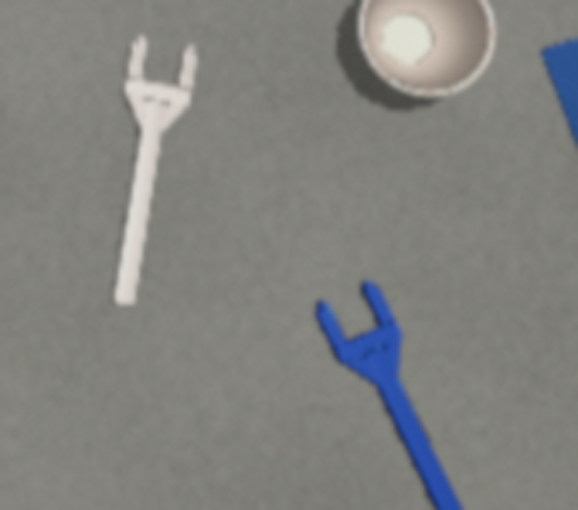

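View pics/c1.png

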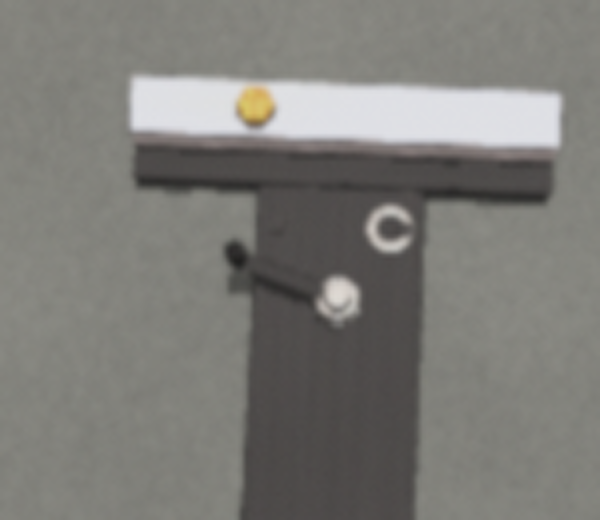

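Candidates for the spanner in the top picture are the large steel one at (412,230), the blue one at (487,300) and the small steel one at (233,235). The large steel one is meant: the crop shows it is steel-coloured and about 235 mm long, the blue one is excluded and the other is too small. In the foot crop, the stud is at about (335,194), the knob at (308,183) and the washer at (347,177). The pin is at about (324,258).

```bash
python3 - <<'E'
from h import *
im=cv2.imread("pics/top0.png")
def blob(mask,lo):
    n,l,st,c=cv2.connectedComponentsWithStats(mask.astype(np.uint8))
    return [(st[i],l==i) for i in range(1,n) if st[i][4]>lo]
m=np.zeros(im.shape[:2],bool); m[185:275,395:435]=im[185:275,395:435].min(2)>150
ys,xs=np.nonzero(m); P=px2w("top",np.c_[xs,ys],0.010)[:,:2]
c=P.mean(0);u=np.linalg.svd(P-c)[2][0];u*=np.sign(u[0]);t=(P-c)@u
print("spanner",c,np.degrees(np.arctan2(u[1],u[0])),t.min(),t.max(), "jaw",c+u*(t.max()-.019-.001))
# foot edges
pl=px2w("top",[[314.5,168],[310.5,264],[354.5,168],[353,265]],.025);print(pl.round(4))
print("stud",px2w("top",[[334.5,193.5]],.068),"pin",px2w("top",[[325,258]],.047),"knob",px2w("top",[[308.5,182.5]],.083),"washer",px2w("top",[[347.5,177]],.027))
print("rail",px2w("top",[[283,139],[390,143.5],[283,153],[390,157]],.061).round(4))
T=R.from_rotvec(manip.sense()["tool_rot"]).as_matrix();print(T.round(2))
E
```

```text
spanner [ 0.48963772 -0.22364248] -11.034069252003972 -0.12571938511368203 0.09757650637637715 jaw [ 0.56578011 -0.23849005]
[[ 0.6516  0.0552  0.025 ]
 [ 0.3805  0.0653  0.025 ]
 [ 0.6512 -0.059   0.025 ]
 [ 0.3778 -0.0519  0.025 ]]
stud [[ 0.57044601 -0.0012172   0.068     ]] pin [[0.39671206 0.0249842  0.047     ]] knob [[0.59824724 0.06901871 0.083     ]] washer [[ 0.62461591 -0.03876423  0.027     ]]
rail [[ 0.7268  0.1424  0.061 ]
 [ 0.7124 -0.1564  0.061 ]
 [ 0.6864  0.1418  0.061 ]
 [ 0.6737 -0.1555  0.061 ]]
[[ 0.94  0.34 -0.  ]
 [ 0.34 -0.94 -0.  ]
 [-0.    0.   -1.  ]]
```

Call:
play_rows:
  commands:
    - {"dx": 0.65, "dy": 0.9, "rz": -0.19, "hand": 60}
    - {"dx": 0.65, "dy": 0.9, "rz": -0.19, "hand": 60}
    - {"dx": 0.65, "dy": 0.9, "rz": -0.19, "hand": 60}
    - {"dx": 0.65, "dy": 0.9, "rz": -0.19, "hand": 60}
    - {"dx": 0.65, "dy": 0.9, "rz": -0.19, "hand": 60}
    - {"dx": 0.65, "dy": 0.9, "rz": -0.19, "hand": 60}
    - {"dx": 0.65, "dy": 0.9, "rz": -0.19, "hand": 60}
    - {"dx": 0.65, "dy": 0.9, "rz": -0.19, "hand": 60}
    - {"dx": 0.65, "dy": 0.9, "rz": -0.19, "hand": 60}
    - {"dx": 0.65, "dy": 0.9, "rz": -0.19, "hand": 60}
    - {"dx": 0.65, "dy": 0.9, "rz": -0.19, "hand": 60}
    - {"dx": 0.65, "dy": 0.9, "rz": -0.19, "hand": 60}
    - {"dx": 0.65, "dy": 0.9, "rz": -0.19, "hand": 60}
    - {"dx": 0.65, "dy": 0.9, "rz": -0.19, "hand": 60}
    - {"dx": 0.65, "dy": 0.9, "rz": -0.19, "hand": 60}
    - {"dx": 0.65, "dy": 0.9, "rz": -0.19, "hand": 60}
    - {"dx": 0.65, "dy": 0.9, "rz": -0.19, "hand": 60}
    - {"dx": 0.65, "dy": 0.9, "rz": -0.19, "hand": 60}
    - {"dx": 0.65, "dy": 0.9, "rz": -0.19, "hand": 60}
    - {"dx": 0.65, "dy": 0.9, "rz": -0.19, "hand": 60}

```text
$.commands[0]: bad value
```

Call:
play_rows:
  commands:
    - {"hand": 60}
    - {"hand": 60}
    - {"hand": 60}

```text
$.commands[0]: bad value
```

```bash
python3 - <<'E'
from h import *
s=manip.sense();print(s["tcp_pos"],s["tool_rot"],s["clock"])
cv2.imwrite("pics/w1.png",manip.get_image("wrist"))
np.savez("w1.npz",p=s["tcp_pos"],r=s["tool_rot"])
for n in ("spanner","stop_pin","knob","lower_nut"):
    K,T,_=c2w("wrist",s)
    for r in manip.search_frame(n,"wrist")[:2]:
        p=T@np.r_[r["at"],1]; print(n,round(r["confidence"],2),np.round(p[:3],3),w2px("wrist",p[:3],s).round().tolist())
E
```

```text
[ 0.20165657 -0.56509517  0.23131679] [ 3.09553373e+00  5.35834421e-01 -4.63469665e-05] 1.2
spanner 0.97 [ 0.276 -0.421  0.007] [[214.0, 62.0]]
```

View pics/w1.png

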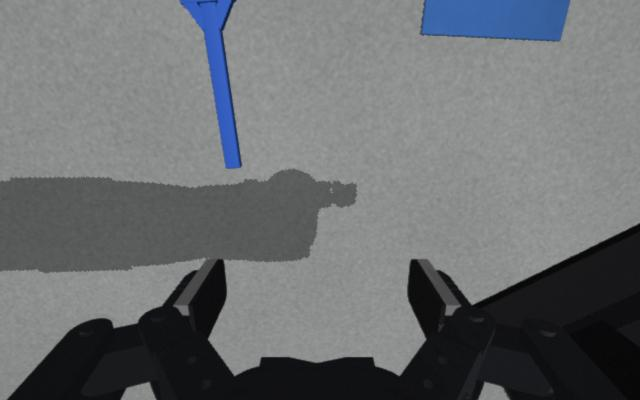

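The rows were refused as bad, probably because each row needs all its keys. The picture still shows the start view, with only the blue decoy in sight. I'll resend full rows.

Call:
play_rows:
  commands:
    - {"dx": 0.65, "dy": 0.9, "dz": 0, "rx": 0, "ry": 0, "rz": -0.19, "hand": 60}

```text
clock: 1.55
tcp_pos: [0.2169, -0.5443, 0.231]
tool_rot: [3.101, 0.495, -0.001]
force: [0.6, 0.5, -0.3]
width: 0.0731
finger_force: 0.0
```

Call:
play_rows:
  commands:
    - {"dx": 0.65, "dy": 0.9, "dz": 0, "rx": 0, "ry": 0, "rz": -0.19, "hand": 60}
    - {"dx": 0.65, "dy": 0.9, "dz": 0, "rx": 0, "ry": 0, "rz": -0.19, "hand": 60}
    - {"dx": 0.65, "dy": 0.9, "dz": 0, "rx": 0, "ry": 0, "rz": -0.19, "hand": 60}
    - {"dx": 0.65, "dy": 0.9, "dz": 0, "rx": 0, "ry": 0, "rz": -0.19, "hand": 60}
    - {"dx": 0.65, "dy": 0.9, "dz": 0, "rx": 0, "ry": 0, "rz": -0.19, "hand": 60}
    - {"dx": 0.65, "dy": 0.9, "dz": 0, "rx": 0, "ry": 0, "rz": -0.19, "hand": 60}
    - {"dx": 0.65, "dy": 0.9, "dz": 0, "rx": 0, "ry": 0, "rz": -0.19, "hand": 60}
    - {"dx": 0.65, "dy": 0.9, "dz": 0, "rx": 0, "ry": 0, "rz": -0.19, "hand": 60}
    - {"dx": 0.65, "dy": 0.9, "dz": 0, "rx": 0, "ry": 0, "rz": -0.19, "hand": 60}
    - {"dx": 0.65, "dy": 0.9, "dz": 0, "rx": 0, "ry": 0, "rz": -0.19, "hand": 60}
    - {"dx": 0.65, "dy": 0.9, "dz": 0, "rx": 0, "ry": 0, "rz": -0.19, "hand": 60}
    - {"dx": 0.65, "dy": 0.9, "dz": 0, "rx": 0, "ry": 0, "rz": -0.19, "hand": 60}
    - {"dx": 0.65, "dy": 0.9, "dz": 0, "rx": 0, "ry": 0, "rz": -0.19, "hand": 60}
    - {"dx": 0.65, "dy": 0.9, "dz": 0, "rx": 0, "ry": 0, "rz": -0.19, "hand": 60}
    - {"dx": 0.65, "dy": 0.9, "dz": 0, "rx": 0, "ry": 0, "rz": -0.19, "hand": 60}
    - {"dx": 0.65, "dy": 0.9, "dz": 0, "rx": 0, "ry": 0, "rz": -0.19, "hand": 60}
    - {"dx": 0.65, "dy": 0.9, "dz": 0, "rx": 0, "ry": 0, "rz": -0.19, "hand": 60}
    - {"dx": 0.65, "dy": 0.9, "dz": 0, "rx": 0, "ry": 0, "rz": -0.19, "hand": 60}
    - {"dx": 0.65, "dy": 0.9, "dz": 0, "rx": 0, "ry": 0, "rz": -0.19, "hand": 60}
    - {"dx": 0, "dy": 0, "dz": 0, "rx": 0, "ry": 0, "rz": 0, "hand": 60}

```text
clock: 3.55
tcp_pos: [0.5283, -0.1128, 0.2312]
tool_rot: [-3.136, 0.173, -0.001]
force: [0.5, 0.2, 0.2]
width: 0.0601
finger_force: 0.0
```

Call:
play_rows:
  commands:
    - {"dx": 0, "dy": 0, "dz": 0, "rx": 0, "ry": 0, "rz": 0, "hand": 60}
    - {"dx": 0, "dy": 0, "dz": 0, "rx": 0, "ry": 0, "rz": 0, "hand": 60}

```text
clock: 3.75
tcp_pos: [0.5262, -0.1156, 0.2312]
tool_rot: [3.136, -0.178, -0.001]
force: [-0.9, -0.3, 0.1]
width: 0.06
finger_force: 0.0
```

```bash
python3 - <<'E'
from h import *
s=manip.sense();print(s["tcp_pos"],s["tool_rot"],s["clock"],s["joint_velocities"].round(3))
cv2.imwrite("pics/w1.png",manip.get_image("wrist"))
np.savez("w1.npz",p=s["tcp_pos"],r=s["tool_rot"])
for n in ("spanner","stop_pin","knob","lower_nut"):
    K,T,_=c2w("wrist",s)
    for r in manip.search_frame(n,"wrist")[:2]:
        p=T@np.r_[r["at"],1]; print(n,round(r["confidence"],2),np.round(p[:3],3),w2px("wrist",p[:3],s).round().tolist())
E
```

```text
[ 0.52617867 -0.11559828  0.23123842] [ 3.13622908e+00 -1.78215271e-01 -6.76446363e-04] 3.75 [-0.009 -0.003 -0.002 -0.002  0.002  0.002]
spanner 0.58 [ 0.32  -0.405  0.008] [[547.0, 296.0]]
knob 0.8 [0.589 0.041 0.052] [[155.0, 136.0]]
lower_nut 0.78 [0.588 0.035 0.052] [[162.0, 135.0]]
```

View pics/w1.png

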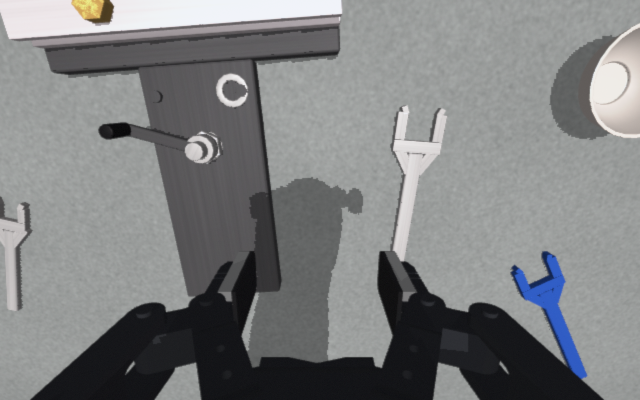

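The wrist view shows the large steel spanner with its jaws at about (404–440,110) and handle at (405,210). The stud is at (200,149), the knob at (115,131), the washer at (232,90), and the plate's left edge runs from (140,70) to (188,293).

```bash
cat > fit.py <<'E'
from h import *
from scipy.optimize import minimize
OUT=np.array([[-205,-9],[-33,-9],[-27,-27.75],[19,-27.75],[19,-18.75],[12,-15.75],[-19,-15.75],[-19,15.75],[12,15.75],[19,18.75],[19,27.75],[-27,27.75],[-33,9],[-205,9]])/1000.
def fit_spanner(im,cam,s,x0,ztop,roi,thr=150):
    x1,x2,y1,y2=roi; hsv=cv2.cvtColor(im,cv2.COLOR_BGR2HSV)
    m=np.zeros(im.shape[:2],np.uint8); m[y1:y2,x1:x2]=(im[y1:y2,x1:x2].min(2)>thr)*255
    SC=4; M=cv2.resize(cv2.GaussianBlur(m,(0,0),.7),None,fx=SC,fy=SC).astype(float)/255
    R_=np.zeros_like(M);R_[y1*SC:y2*SC,x1*SC:x2*SC]=1
    def cost(v):
        c,sn=np.cos(v[2]),np.sin(v[2]); p=OUT@np.array([[c,sn],[-sn,c]])+v[:2]
        px=(w2px(cam,np.c_[p,np.full(len(p),ztop)],s)+.5)*SC-.5
        t=np.zeros(M.shape,np.uint8);cv2.fillPoly(t,[np.round(px*16).astype(np.int32)],255,shift=4)
        return np.sum(np.abs(t/255.*R_-M))/SC**2
    r=None
    for sc in (1,.4):
        b=np.array(x0 if r is None else r.x)
        sim=np.vstack([b]+[b+sc*np.eye(3)[i]*[.006,.006,.05] for i in range(3)])
        r=minimize(cost,b,method="Nelder-Mead",options=dict(initial_simplex=sim,xatol=1e-5,fatol=.05))
    return r.x,r.fun,m
E
python3 - <<'E'
from fit import *
z=np.load("w1.npz");s=dict(tcp_pos=z["p"],tool_rot=z["r"])
im=cv2.imread("pics/w1.png");v,f,m=fit_spanner(im,"wrist",s,[.566,-.238,-.19],.010,(375,455,95,245))
print("wrist",v.round(4),np.degrees(v[2]),f,(m>0).sum())
it=cv2.imread("pics/top0.png");v2,f,m=fit_spanner(it,"top",None,[.566,-.238,-.19],.010,(395,435,185,275))
print("top",v2.round(4),np.degrees(v2[2]),f,(m>0).sum())
# foot in wrist picture: left plate edge at z=.025 ; rail front lower etc.
g=cv2.cvtColor(im,cv2.COLOR_BGR2GRAY).astype(float);g=cv2.GaussianBlur(g,(0,0),1)
L=[]
for y in list(range(80,110))+list(range(155,285)):
    x=int(140+(y-68)*50/227); w=np.diff(g[y,x-10:x+12]);k=w.argmin();L.append([x-10+k+.5,y])
P=px2w("wrist",L,.025,s)[:,:2];l=cv2.fitLine(P.astype(np.float32),cv2.DIST_HUBER,0,.001,.001).ravel();print("plate left edge",l,np.degrees(np.arctan2(l[1],l[0])))
L=[]
for x in range(60,330):
    y=int(42-(x-10)*27/330); w=np.diff(g[y-12:y+10,x]);k=w.argmin();L.append([x,y-12+k+.5])
P=px2w("wrist",L,.061,s)[:,:2];l=cv2.fitLine(P.astype(np.float32),cv2.DIST_HUBER,0,.001,.001).ravel();print("rail edge",l,np.degrees(np.arctan2(l[1],l[0])))
c=im[55:240,90:290];cv2.imwrite("pics/c3.png",cv2.resize(c,None,fx=3.2,fy=3.2,interpolation=cv2.INTER_CUBIC))
E
```

```text
wrist [ 0.5649 -0.2413 -0.2051] -11.754218376915146 8249.267401960784 10779
top [ 0.5658 -0.2382 -0.1891] -10.835182876202216 189.14362745098038 636
plate left edge [ 0.998961   -0.04557393  0.5153176   0.0616859 ] -2.6120985
rail edge [ 0.04510203  0.99898237  0.6797191  -0.02331312] 87.41496
```

View pics/c3.png

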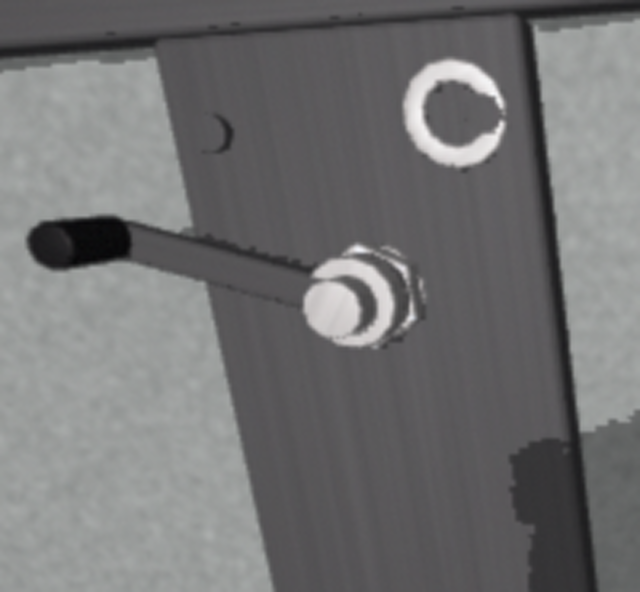

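```bash
python3 - <<'E'
from fit import *
z=np.load("w1.npz");s=dict(tcp_pos=z["p"],tool_rot=z["r"])
im=cv2.imread("pics/w1.png")
for thr in (175,185,195):
    v,f,m=fit_spanner(im,"wrist",s,[.566,-.239,-.19],.010,(375,455,95,245),thr)
    print("wrist",thr,v.round(4),np.degrees(v[2]),f,(m>0).sum())
S=px2w("wrist",[[194.1,151.3]],.068,s)[0];print("stud",S)
K=px2w("wrist",[[105.6,131.9]],.083,s)[0];print("knob",K,K-S)
print("washer",px2w("wrist",[[232.2,90.3]],.028,s))
n=np.array([.0456,.999]);e=np.array([.5153,.0617]);print("stud to left edge",(e-S[:2])@n)
for nm,c in(("top",None),):
    S2=px2w("top",[[334.5,193.5]],.068)[0]
a=-2.6*np.pi/180;Rm=np.array([[np.cos(a),-np.sin(a)],[np.sin(a),np.cos(a)]])
print("foot frame: knob",(K-S)[:2]@Rm,"pin",S[:2]+Rm@[-.175,.0175], w2px("top",np.r_[S[:2]+Rm@[-.175,.0175],.047]))
E
```

```text
wrist 175 [ 0.5641 -0.2375 -0.188 ] -10.768827981098868 713.2355392156863 2709
wrist 185 [ 0.5644 -0.2375 -0.1878] -10.761833924081737 728.3526960784313 2625
wrist 195 [ 0.564  -0.2374 -0.1892] -10.838576702275509 783.334068627451 2520
stud [ 5.70759028e-01 -4.62646274e-04  6.80000000e-02]
knob [0.59846787 0.06910445 0.083     ] [0.02770884 0.0695671  0.015     ]
washer [[ 0.62415283 -0.03808672  0.028     ]]
stud to left edge 0.05957155193848926
foot frame: knob [0.02452454 0.07075244] pin [0.39673303 0.02495786] [[325.00970877 257.99219003]]
```

Call:
play_rows:
  commands:
    - {"dx": -0.1, "dy": -0.44, "dz": -0.7, "rx": 0, "ry": 0, "rz": -0.062, "hand": 45}
    - {"dx": -0.1, "dy": -0.44, "dz": -0.7, "rx": 0, "ry": 0, "rz": -0.062, "hand": 45}
    - {"dx": -0.1, "dy": -0.44, "dz": -0.7, "rx": 0, "ry": 0, "rz": -0.062, "hand": 45}
    - {"dx": -0.1, "dy": -0.44, "dz": -0.7, "rx": 0, "ry": 0, "rz": -0.062, "hand": 45}
    - {"dx": -0.1, "dy": -0.44, "dz": -0.7, "rx": 0, "ry": 0, "rz": -0.062, "hand": 45}
    - {"dx": -0.1, "dy": -0.44, "dz": -0.7, "rx": 0, "ry": 0, "rz": -0.062, "hand": 45}
    - {"dx": -0.1, "dy": -0.44, "dz": -0.7, "rx": 0, "ry": 0, "rz": -0.062, "hand": 45}
    - {"dx": -0.1, "dy": -0.44, "dz": -0.7, "rx": 0, "ry": 0, "rz": -0.062, "hand": 45}
    - {"dx": -0.1, "dy": -0.44, "dz": -0.7, "rx": 0, "ry": 0, "rz": -0.062, "hand": 45}
    - {"dx": -0.1, "dy": -0.44, "dz": -0.7, "rx": 0, "ry": 0, "rz": -0.062, "hand": 45}
    - {"dx": 0, "dy": 0, "dz": 0, "rx": 0, "ry": 0, "rz": 0, "hand": 45}
    - {"dx": 0, "dy": 0, "dz": 0, "rx": 0, "ry": 0, "rz": 0, "hand": 45}

```text
clock: 5.2
tcp_pos: [0.5013, -0.2251, 0.0564]
tool_rot: [-3.127, 0.295, 0.001]
force: [-1.2, -0.0, 0.1]
width: 0.0449
finger_force: 0.0
```

```bash
python3 - <<'E'
from fit import *
s=manip.sense();print(s["tcp_pos"],s["tool_rot"],2*np.arctan2(s["tool_rot"][1],s["tool_rot"][0])%(2*np.pi)-2*np.pi)
im=manip.get_image("wrist");cv2.imwrite("pics/w2.png",im)
print(w2px("wrist",np.c_[[.5643,.4626,.5643-.033],[-.2376,-.2182,-.2313],[.01]*3],s).round())
for thr in (175,190):
  v,f,m=fit_spanner(im,"wrist",s,[.5643,-.2376,-.188],.010,(200,440,0,220),thr);print(v.round(4),f,(m>0).sum())
E
```

```text
[ 0.50132505 -0.22512616  0.05641417] [-3.12710351e+00  2.95405821e-01  9.60588325e-04] -0.1883735373833053
[[318. 124.]
 [318. 280.]
 [318. 180.]]
[ 0.5651 -0.238  -0.169 ] 2291.2830882352946 5838
[ 0.5656 -0.2381 -0.1876] 2146.0517156862743 4810
```

View pics/w2.png

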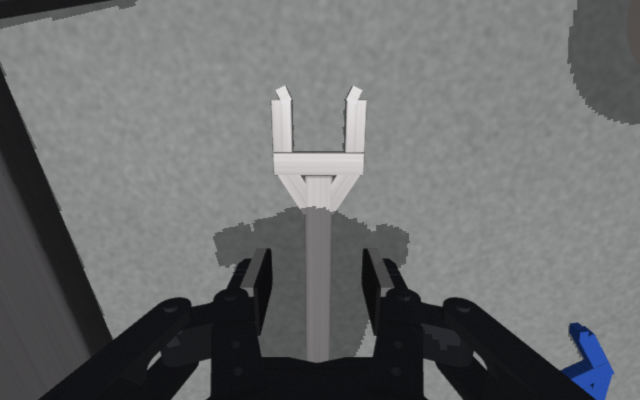

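The spanner is centred between the fingers: handle on column 318, jaws at columns 282 and 354. I'll lower and grip.

Call:
play_rows:
  commands:
    - {"dx": 0, "dy": 0, "dz": -0.7, "rx": 0, "ry": 0, "rz": 0, "hand": 35}
    - {"dx": 0, "dy": 0, "dz": -0.7, "rx": 0, "ry": 0, "rz": 0, "hand": 35}
    - {"dx": 0, "dy": 0, "dz": -0.5, "rx": 0, "ry": 0, "rz": 0, "hand": 35}
    - {"dx": 0, "dy": 0, "dz": -0.2, "rx": 0, "ry": 0, "rz": 0, "hand": 35}
    - {"dx": 0, "dy": 0, "dz": 0, "rx": 0, "ry": 0, "rz": 0, "hand": 30}
    - {"dx": 0, "dy": 0, "dz": 0, "rx": 0, "ry": 0, "rz": 0, "hand": 10}
    - {"dx": 0, "dy": 0, "dz": 0, "rx": 0, "ry": 0, "rz": 0, "hand": 10}
    - {"dx": 0, "dy": 0, "dz": 0, "rx": 0, "ry": 0, "rz": 0, "hand": 10}
    - {"dx": 0, "dy": 0, "dz": 0, "rx": 0, "ry": 0, "rz": 0, "hand": 10}
    - {"dx": 0, "dy": 0, "dz": 0, "rx": 0, "ry": 0, "rz": 0, "hand": 10}
  squeeze: 50

```text
clock: 6.25
tcp_pos: [0.5023, -0.2253, 0.0046]
tool_rot: [3.128, -0.294, 0.002]
force: [-1.7, 1.0, 5.1]
width: 0.0159
finger_force: 49.7
```

Call:
play_rows:
  commands:
    - {"dx": 0, "dy": 0, "dz": 0.3, "rx": 0, "ry": 0, "rz": 0, "hand": 10}
    - {"dx": 0, "dy": 0, "dz": 0.7, "rx": 0, "ry": 0, "rz": 0, "hand": 10}
    - {"dx": 0, "dy": 0, "dz": 1, "rx": 0, "ry": 0, "rz": 0, "hand": 10}
    - {"dx": 0, "dy": 0, "dz": 1, "rx": 0, "ry": 0, "rz": 0, "hand": 10}
    - {"dx": -0.2, "dy": 0.8, "dz": 1, "rx": 0, "ry": 0, "rz": 0.1, "hand": 10}
    - {"dx": -0.2, "dy": 0.8, "dz": 0, "rx": 0, "ry": 0, "rz": 0.1, "hand": 10}
    - {"dx": -0.2, "dy": 0.8, "dz": 0, "rx": 0, "ry": 0, "rz": 0.1, "hand": 10}
    - {"dx": -0.2, "dy": 0.8, "dz": 0, "rx": 0, "ry": 0, "rz": 0.1, "hand": 10}
    - {"dx": -0.2, "dy": 0.8, "dz": 0, "rx": 0, "ry": 0, "rz": 0.1, "hand": 10}
    - {"dx": -0.2, "dy": 0.8, "dz": 0, "rx": 0, "ry": 0, "rz": 0.1, "hand": 10}
    - {"dx": -0.2, "dy": 0.8, "dz": 0, "rx": 0, "ry": 0, "rz": 0.1, "hand": 10}
    - {"dx": -0.2, "dy": 0.8, "dz": 0, "rx": 0, "ry": 0, "rz": 0.1, "hand": 10}
    - {"dx": -0.2, "dy": 0.8, "dz": 0, "rx": 0, "ry": 0, "rz": 0.1, "hand": 10}
    - {"dx": 0, "dy": 0.8, "dz": 0, "rx": 0, "ry": 0, "rz": 0.1, "hand": 10}
    - {"dx": 0, "dy": 0.8, "dz": 0, "rx": 0, "ry": 0, "rz": 0.1, "hand": 10}
    - {"dx": 0, "dy": 0.4, "dz": 0, "rx": 0, "ry": 0, "rz": 0.09, "hand": 10}
    - {"dx": 0, "dy": 0, "dz": 0, "rx": 0, "ry": 0, "rz": 0, "hand": 10}
    - {"dx": 0, "dy": 0, "dz": 0, "rx": 0, "ry": 0, "rz": 0, "hand": 10}
    - {"dx": 0, "dy": 0, "dz": 0, "rx": 0, "ry": 0, "rz": 0, "hand": 10}

```text
clock: 8.15
tcp_pos: [0.4562, -0.0094, 0.1038]
tool_rot: [-3.13, 0.044, -0.0]
force: [-0.8, -0.9, -3.0]
width: 0.0158
finger_force: 49.2
```

```bash
python3 - <<'E'
from fit import *
s=manip.sense();t=s["tcp_pos"];yaw=(2*np.arctan2(s["tool_rot"][1],s["tool_rot"][0])+np.pi)%(2*np.pi)-np.pi
print(t,yaw,s["width"],R.from_rotvec(s["tool_rot"]).as_matrix()[2].round(4))
im=manip.get_image("wrist");cv2.imwrite("pics/w3.png",im)
g=t[:2]+.0635*np.array([np.cos(yaw),np.sin(yaw)])
for thr in (150,175,190):
  v,f,m=fit_spanner(im,"wrist",s,[g[0],g[1],yaw],t[2]+.007,(220,420,0,205),thr);print(v.round(4),v[:2]-t[:2],f,(m>0).sum())
print(w2px("wrist",np.r_[v[:2],t[2]+.007],s),w2px("wrist",[.5707,-.0005,.068],s))
E
```

```text
[ 0.45615599 -0.00936764  0.10379152] -0.028021393780392145 0.01582805669272095 [-0.     -0.0118 -0.9999]
[ 0.5207 -0.0105 -0.0285] [ 0.0645253  -0.00109294] 5982.457352941176 12440
[ 0.5208 -0.0104 -0.0364] [ 0.0646629  -0.00106565] 3739.6566176470587 9621
[ 0.5207 -0.0104 -0.035 ] [ 0.06452409 -0.00106695] 3848.5360294117645 9224
[[316.58027326 131.45088178]] [[295.15953268  23.4258077 ]]
```

View pics/w3.png

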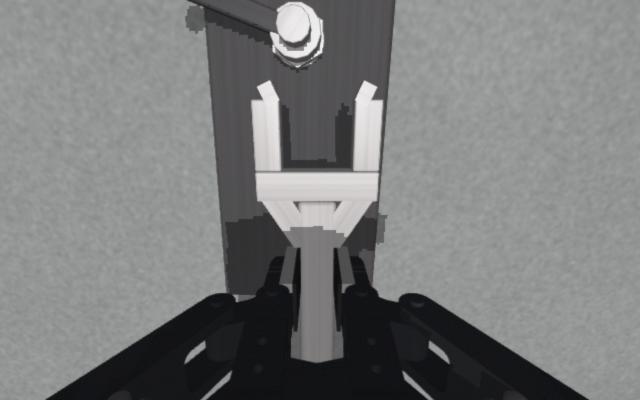

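The spanner hangs straight in the grip: slot centre on column 317, stud at (295,23), plate below. Next I'll align yaw, roll and lateral position above the plate.

Call:
play_rows:
  commands:
    - {"dx": 0, "dy": 0.27, "dz": -0.5, "rx": -0.09, "ry": 0, "rz": -0.145, "hand": 10}
    - {"dx": 0, "dy": 0.27, "dz": -0.5, "rx": 0, "ry": 0, "rz": 0, "hand": 10}
    - {"dx": 0, "dy": 0, "dz": -0.5, "rx": 0, "ry": 0, "rz": 0, "hand": 10}
    - {"dx": 0, "dy": 0, "dz": 0, "rx": 0, "ry": 0, "rz": 0, "hand": 10}
    - {"dx": 0, "dy": 0, "dz": 0, "rx": 0, "ry": 0, "rz": 0, "hand": 10}
    - {"dx": 0, "dy": 0, "dz": 0, "rx": 0, "ry": 0, "rz": 0, "hand": 10}

```text
clock: 8.8
tcp_pos: [0.4562, -0.0088, 0.0669]
tool_rot: [-3.128, 0.043, -0.002]
force: [0.3, 0.2, -3.0]
width: 0.0159
finger_force: 49.2
```

```bash
cat > chk.py <<'E'
from fit import *
s=manip.sense();t=s["tcp_pos"];M=R.from_rotvec(s["tool_rot"]).as_matrix();yaw=np.arctan2(M[1,0],M[0,0])
print(t.round(4),"yaw",yaw.round(4),M[2].round(4),s["clock"],s["force"].round(1))
im=manip.get_image("wrist");cv2.imwrite("pics/w4.png",im)
g=t[:2]+.0645*np.array([np.cos(yaw),np.sin(yaw)])
v,f,m=fit_spanner(im,"wrist",s,[g[0],g[1],yaw],t[2]+.0055,(220,420,50,215),175)
a=-.0454;Rm=np.array([[np.cos(a),-np.sin(a)],[np.sin(a),np.cos(a)]])
S=np.array([.5707,-.0005])
print("fit",v.round(4),f,"jaw in foot: fit",(v[:2]-S)@Rm,"geom",(g-S)@Rm)
print("stud expected px",w2px("wrist",[*S,.068],s))
E
python3 chk.py
```

```text
[ 0.4562 -0.0088  0.0669] yaw -0.0277 [ 0.0012 -0.013  -0.9999] 8.8 [ 0.3  0.2 -3. ]
fit [ 0.5209 -0.01   -0.0239] 2294.7884803921565 jaw in foot: fit [-0.04936276 -0.01175057] geom [-0.04953342 -0.01237497]
stud expected px [[289.47370744   0.69254209]]
```

```bash
python3 - <<'E'
from h import *
s=manip.sense();print({k:np.round(v,4) for k,v in s.items()})
cv2.imwrite("pics/s1.png",cv2.resize(manip.get_image("side")[60:320,150:500],None,fx=2.2,fy=2.2))
E
```

```text
{'clock': np.float64(8.85), 'q': array([-0.0287,  0.1844, -0.6213,  0.7635,  0.013 ,  3.1406]), 'joint_velocities': array([ 0.0023, -0.0023, -0.0032, -0.0028, -0.0016, -0.0013]), 'tau': array([-3.52000e-02, -4.08383e+01,  2.87428e+01,  7.55000e-02,
        6.47000e-02,  6.00000e-04]), 'tcp_pos': array([ 0.4563, -0.0088,  0.067 ]), 'tool_rot': array([-3.1283e+00,  4.3200e-02, -2.7000e-03]), 'force': array([ 0.2852, -0.1574, -3.443 ]), 'ft_torque': array([-0.0292, -0.028 , -0.0295]), 'finger_force': np.float64(49.2065), 'width': np.float64(0.016)}
```

View pics/s1.png

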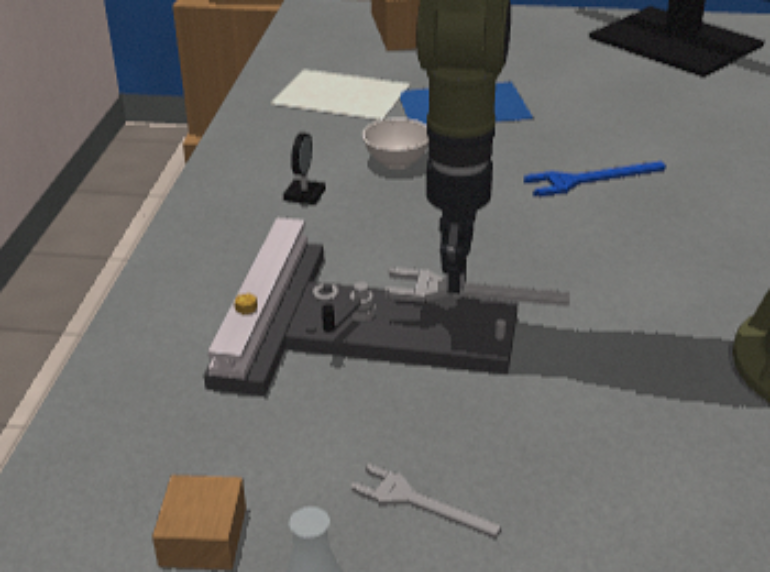

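The side view shows the spanner held level over the plate. The y and yaw moves were ignored because joint 6 is at its limit (3.1406): this grasp needs about 3.19 rad. I'll set the spanner down here on the plate, clear of the pin, then turn the gripper half round and regrasp.

Call:
play_rows:
  commands:
    - {"dx": 0, "dy": 0, "dz": -0.5, "rx": 0, "ry": 0, "rz": 0, "hand": 10}
    - {"dx": 0, "dy": 0, "dz": -0.5, "rx": 0, "ry": 0, "rz": 0, "hand": 10}
    - {"dx": 0, "dy": 0, "dz": -0.35, "rx": 0, "ry": 0, "rz": 0, "hand": 10}
    - {"dx": 0, "dy": 0, "dz": 0, "rx": 0, "ry": 0, "rz": 0, "hand": 10}
    - {"dx": 0, "dy": 0, "dz": 0, "rx": 0, "ry": 0, "rz": 0, "hand": 10}

```text
clock: 9.4
tcp_pos: [0.4557, -0.0086, 0.0328]
tool_rot: [-3.128, 0.043, -0.001]
force: [-0.0, 0.3, -2.9]
width: 0.016
finger_force: 49.2
```

Call:
play_rows:
  commands:
    - {"dx": 0, "dy": 0, "dz": -0.08, "rx": 0, "ry": 0, "rz": 0, "hand": 10}
    - {"dx": 0, "dy": 0, "dz": -0.06, "rx": 0, "ry": 0, "rz": 0, "hand": 10}
    - {"dx": 0, "dy": 0, "dz": 0, "rx": 0, "ry": 0, "rz": 0, "hand": 10}
    - {"dx": 0, "dy": 0, "dz": 0, "rx": 0, "ry": 0, "rz": 0, "hand": 10}

```text
clock: 9.8
tcp_pos: [0.4563, -0.0086, 0.0297]
tool_rot: [-3.128, 0.043, -0.003]
force: [-1.1, 0.3, 3.6]
width: 0.0163
finger_force: 50.0
```

Call:
play_rows:
  commands:
    - {"dx": 0, "dy": 0, "dz": 0, "rx": 0, "ry": 0, "rz": 0, "hand": 25}
    - {"dx": 0, "dy": 0, "dz": 0, "rx": 0, "ry": 0, "rz": 0, "hand": 40}
    - {"dx": 0, "dy": 0, "dz": 0, "rx": 0, "ry": 0, "rz": 0, "hand": 40}
    - {"dx": 0, "dy": 0, "dz": 0, "rx": 0, "ry": 0, "rz": 0, "hand": 40}
    - {"dx": 0, "dy": 0, "dz": 0.5, "rx": 0, "ry": 0, "rz": 0, "hand": 40}
    - {"dx": 0, "dy": 0, "dz": 1, "rx": 0, "ry": 0, "rz": 0, "hand": 40}
    - {"dx": 0, "dy": 0, "dz": 1, "rx": 0, "ry": 0, "rz": 0.5, "hand": 40}
    - {"dx": 0, "dy": 0, "dz": 1, "rx": 0, "ry": 0, "rz": 1, "hand": 40}
    - {"dx": 0, "dy": 0, "dz": 1, "rx": 0, "ry": 0, "rz": 1, "hand": 40}
    - {"dx": 0, "dy": 0, "dz": 1, "rx": 0, "ry": 0, "rz": 1, "hand": 40}
    - {"dx": 0, "dy": 0, "dz": 1, "rx": 0, "ry": 0, "rz": 1, "hand": 40}
    - {"dx": 0, "dy": 0, "dz": 0, "rx": 0, "ry": 0, "rz": 1, "hand": 40}
    - {"dx": 0, "dy": 0, "dz": 0, "rx": 0, "ry": 0, "rz": 1, "hand": 40}
    - {"dx": 0, "dy": 0, "dz": 0, "rx": 0, "ry": 0, "rz": 1, "hand": 40}

```text
clock: 11.2
tcp_pos: [0.4557, -0.0086, 0.1918]
tool_rot: [-2.833, -1.33, 0.008]
force: [-0.6, 0.4, -0.5]
width: 0.04
finger_force: 0.0
```

```bash
python3 - <<'E'
from fit import *
s=manip.sense();M=R.from_rotvec(s["tool_rot"]).as_matrix();print(s["tcp_pos"].round(4),np.arctan2(M[1,0],M[0,0]),M[:,2].round(4),s["q"].round(3))
im=manip.get_image("top")
for r in [(325,365,170,268)]:
  v,f,m=fit_spanner(im,"top",None,[.5208,-.0105,-.03],.035,r,140);print(v.round(4),f,(m>0).sum())
E
```

```text
[ 0.4557 -0.0086  0.1918] 0.8775951372971603 [-0.0094  0.0086 -0.9999] [-0.025  0.073 -0.435  1.072  0.008  2.239]
[0.3595 0.0542 0.1978] 0.0 0
```

Call:
play_rows:
  commands:
    - {"dx": 0, "dy": 0, "dz": 0, "rx": 0, "ry": 0, "rz": 1, "hand": 40}
    - {"dx": 0, "dy": 0, "dz": 0, "rx": 0, "ry": 0, "rz": 1, "hand": 40}
    - {"dx": 0, "dy": 0, "dz": 0, "rx": 0, "ry": 0, "rz": 1, "hand": 40}
    - {"dx": 0, "dy": 0, "dz": 0, "rx": 0, "ry": 0, "rz": 1, "hand": 40}
    - {"dx": 0, "dy": 0, "dz": 0, "rx": 0, "ry": 0, "rz": 1, "hand": 40}
    - {"dx": 0, "dy": 0, "dz": 0, "rx": 0, "ry": 0, "rz": 1, "hand": 40}
    - {"dx": 0, "dy": 0, "dz": 0, "rx": 0, "ry": 0, "rz": 1, "hand": 40}
    - {"dx": 0, "dy": 0, "dz": 0, "rx": 0, "ry": 0, "rz": 1, "hand": 40}
    - {"dx": 0, "dy": 0, "dz": 0, "rx": 0, "ry": 0, "rz": 1, "hand": 40}
    - {"dx": 0, "dy": 0, "dz": 0, "rx": 0, "ry": 0, "rz": 1, "hand": 40}
    - {"dx": 0, "dy": 0, "dz": 0, "rx": 0, "ry": 0, "rz": 1, "hand": 40}
    - {"dx": 0, "dy": 0, "dz": 0, "rx": 0, "ry": 0, "rz": 1, "hand": 40}
    - {"dx": 0, "dy": 0, "dz": 0, "rx": 0, "ry": 0, "rz": 1, "hand": 40}
    - {"dx": 0, "dy": 0, "dz": 0, "rx": 0, "ry": 0, "rz": 1, "hand": 40}
    - {"dx": 0, "dy": 0, "dz": 0, "rx": 0, "ry": 0, "rz": 1, "hand": 40}
    - {"dx": 0, "dy": 0, "dz": 0, "rx": 0, "ry": 0, "rz": 1, "hand": 40}
    - {"dx": 0, "dy": 0, "dz": 0, "rx": 0, "ry": 0, "rz": 1, "hand": 40}
    - {"dx": 0, "dy": 0, "dz": 0, "rx": 0, "ry": 0, "rz": 0, "hand": 40}
    - {"dx": 0, "dy": 0, "dz": 0, "rx": 0, "ry": 0, "rz": 0, "hand": 40}
    - {"dx": 0, "dy": 0, "dz": 0, "rx": 0, "ry": 0, "rz": 0, "hand": 40}

```text
clock: 13.25
tcp_pos: [0.4556, -0.0086, 0.1915]
tool_rot: [-0.363, -3.119, 0.02]
force: [-0.3, 0.1, -0.9]
width: 0.0397
finger_force: 0.0
```

```bash
cat > st.py <<'E'
from fit import *
s=manip.sense();M=R.from_rotvec(s["tool_rot"]).as_matrix();print(s["clock"],s["tcp_pos"].round(4),np.arctan2(M[1,0],M[0,0])%(2*np.pi)-np.pi,M[:,2].round(4),s["q"].round(3))
E
python3 st.py
python3 - <<'E'
from fit import *
s=manip.sense();im=manip.get_image("wrist");cv2.imwrite("pics/w5.png",im)
print(w2px("wrist",[[.5208,-.0105,.035],[.5707,-.0005,.068],[.3967,.025,.047],[.32,-.006,.035]],s).round())
hs=im[...,:].min(2)
for y in (100,150,200,250,300,350): 
  x=np.nonzero(hs[y]>150)[0];print(y,x[:1],x[-1:],len(x))
E
```

```text
13.25 [ 0.4556 -0.0086  0.1915] -0.23158370031390652 [-0.0034 -0.0126 -0.9999] [-0.01   0.068 -0.441  1.065 -0.013  0.222]
[[331. 247.]
 [352. 304.]
 [340. 119.]
 [285.  37.]]
100 [2] [633] 275
150 [5] [625] 261
200 [0] [635] 314
250 [5] [639] 366
300 [13] [623] 166
350 [0] [637] 26
```

Call:
play_rows:
  commands:
    - {"dx": 0, "dy": 0, "dz": -0.5, "rx": 0.105, "ry": -0.028, "rz": 0.85, "hand": 40}
    - {"dx": 0, "dy": 0, "dz": -1, "rx": 0, "ry": 0, "rz": 0.85, "hand": 40}
    - {"dx": 0, "dy": 0, "dz": -1, "rx": 0, "ry": 0, "rz": 0, "hand": 40}
    - {"dx": 0, "dy": 0, "dz": -1, "rx": 0, "ry": 0, "rz": 0, "hand": 40}
    - {"dx": 0, "dy": 0, "dz": -1, "rx": 0, "ry": 0, "rz": 0, "hand": 40}
    - {"dx": 0, "dy": 0, "dz": 0, "rx": 0, "ry": 0, "rz": 0, "hand": 40}
    - {"dx": 0, "dy": 0, "dz": 0, "rx": 0, "ry": 0, "rz": 0, "hand": 40}
    - {"dx": 0, "dy": 0, "dz": 0, "rx": 0, "ry": 0, "rz": 0, "hand": 40}

```text
clock: 14.1
tcp_pos: [0.4567, -0.0086, 0.0804]
tool_rot: [0.04, 3.139, -0.0]
force: [-0.0, -0.4, -0.1]
width: 0.0402
finger_force: 0.0
```

```bash
python3 st.py
python3 - <<'E'
from fit import *
s=manip.sense();im=manip.get_image("wrist");cv2.imwrite("pics/w5.png",im)
print("expect pin top, handle end",w2px("wrist",[[.3967,.025,.047],[.316,-.0046,.035]],s).round())
g=cv2.cvtColor(im,cv2.COLOR_BGR2GRAY)
# handle edges by gradient
for y in (60,80,100,120,140,160,180,200,220):
  d=np.gradient(cv2.GaussianBlur(g[y:y+1].astype(float),(0,0),1).ravel())[260:380]
  print(y,260+d.argmax(),260+d.argmin(),g[y,316],g[y,270])
cv2.imwrite("pics/w5c.png",im)
E
```

```text
14.1 [ 0.4567 -0.0086  0.0804] -0.025407769727868512 [ 2.6e-03 -1.0e-04 -1.0e+00] [-0.019  0.168 -0.605  0.795 -0.     0.007]
expect pin top, handle end [[374. 136.]
 [316. -26.]]
60 302 275 147 164
80 302 273 146 166
100 303 331 147 112
120 302 332 145 58
140 302 332 144 58
160 303 331 143 58
180 303 331 141 57
200 303 331 140 57
220 303 330 138 95
```

View pics/w5.png

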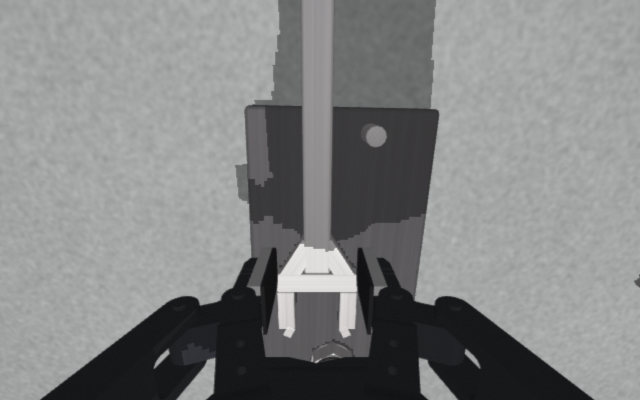

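The last picture shows the handle straight up on column 317 (aligned with the tool), the pin at (375,134) where expected, and the nut at (333,350). I'll lower and regrip.

Call:
play_rows:
  commands:
    - {"dx": 0, "dy": 0, "dz": -0.7, "rx": 0, "ry": 0, "rz": 0, "hand": 36}
    - {"dx": 0, "dy": 0, "dz": -0.7, "rx": 0, "ry": 0.02, "rz": 0, "hand": 36}
    - {"dx": 0, "dy": 0, "dz": -0.4, "rx": 0, "ry": 0, "rz": 0, "hand": 36}
    - {"dx": 0, "dy": 0, "dz": -0.2, "rx": 0, "ry": 0, "rz": 0, "hand": 36}
    - {"dx": 0, "dy": 0, "dz": 0, "rx": 0, "ry": 0, "rz": 0, "hand": 36}
    - {"dx": 0, "dy": 0, "dz": 0, "rx": 0, "ry": 0, "rz": 0, "hand": 10}
    - {"dx": 0, "dy": 0, "dz": 0, "rx": 0, "ry": 0, "rz": 0, "hand": 10}
    - {"dx": 0, "dy": 0, "dz": 0, "rx": 0, "ry": 0, "rz": 0, "hand": 10}
    - {"dx": 0, "dy": 0, "dz": 0, "rx": 0, "ry": 0, "rz": 0, "hand": 10}
    - {"dx": 0, "dy": 0, "dz": 0, "rx": 0, "ry": 0, "rz": 0, "hand": 10}

```text
clock: 15.15
tcp_pos: [0.4563, -0.0086, 0.0299]
tool_rot: [-0.039, -3.141, -0.0]
force: [-0.9, 0.5, 7.0]
width: 0.016
finger_force: 49.3
```

```bash
python3 st.py
```

```text
15.15 [ 0.4563 -0.0086  0.0299] -0.02499512007357607 [-2.e-04  0.e+00 -1.e+00] [-0.019  0.236 -0.66   0.675  0.     0.006]
```

Call:
play_rows:
  commands:
    - {"dx": 0, "dy": 0, "dz": 0.16, "rx": 0, "ry": 0, "rz": -0.17, "hand": 10}
    - {"dx": 0, "dy": 0.17, "dz": 0, "rx": 0, "ry": 0, "rz": 0, "hand": 10}
    - {"dx": 0, "dy": 0.17, "dz": 0, "rx": 0, "ry": 0, "rz": 0, "hand": 10}
    - {"dx": 0, "dy": 0.16, "dz": 0, "rx": 0, "ry": 0, "rz": 0, "hand": 10}
    - {"dx": 0, "dy": 0, "dz": 0, "rx": 0, "ry": 0, "rz": 0, "hand": 10}
    - {"dx": 0, "dy": 0, "dz": 0, "rx": 0, "ry": 0, "rz": 0, "hand": 10}

```text
clock: 15.75
tcp_pos: [0.4555, 0.0041, 0.0329]
tool_rot: [-0.07, -3.139, 0.0]
force: [-0.1, 0.2, -3.3]
width: 0.016
finger_force: 49.1
```

```bash
cat > gap.py <<'E'
from fit import *
s=manip.sense();t=s["tcp_pos"];im=manip.get_image("wrist")
M=R.from_rotvec(s["tool_rot"]).as_matrix();yaw=np.arctan2(-M[1,0],-M[0,0])
a=-.0454;Rm=np.array([[np.cos(a),-np.sin(a)],[np.sin(a),np.cos(a)]]);S=np.array([.5707,-.0005])
print("force",s["force"].round(1),"jaw foot(geom)",((t[:2]+.0645*np.array([np.cos(yaw),np.sin(yaw)])-S)@Rm).round(4),"yaw rel",round(yaw-a,4))
g=cv2.cvtColor(im,cv2.COLOR_BGR2GRAY).astype(float)
ztop=t[2]+.0055
L=[];Q=[]
for y in range(20,200,4):
  d=np.gradient(cv2.GaussianBlur(g[y:y+1],(0,0),1).ravel())
  a1=285+d[285:317].argmax(); a2=317+d[317:345].argmin(); L.append([a1,y]);Q.append([a2,y])
for nm,E in(("-y... ",L),("other",Q)):
  W=(px2w("wrist",E,ztop,s)[:,:2]-S)@Rm
  k=np.polyfit(W[:,0],W[:,1],1);r=W[:,1]-np.polyval(k,W[:,0]);o=abs(r)<.001;k=np.polyfit(W[o,0],W[o,1],1)
  print(nm,"slope",k[0].round(4),"y at x=-.175",np.polyval(k,-.175).round(4),"y at jaw x=-.05",np.polyval(k,-.05).round(4),o.sum())
# pin top disc
pp=w2px("wrist",np.r_[S+Rm@[-.175,.0175],.047],s)[0];x,y=pp.round().astype(int);c=g[y-16:y+17,x-16:x+17]
_,b=cv2.threshold(cv2.GaussianBlur(c,(0,0),1).astype(np.uint8),0,255,cv2.THRESH_OTSU)
print("pin exp",pp,c.round()[16,::3])
n,l,stt,cc=cv2.connectedComponentsWithStats(b);i=1+stt[1:,4].argmax()
print("blob",stt[i],cc[i]+[x-16,y-16],"->foot",((px2w("wrist",[cc[i]+[x-16,y-16]],.047,s)[0,:2]-S)@Rm).round(4))
E
python3 st.py; python3 gap.py
```

```text
15.75 [0.4555 0.0041 0.0329] -0.044791519210813924 [-2.e-03 -2.e-04 -1.e+00] [ 0.009  0.232 -0.657  0.684 -0.     0.054]
force [-0.1  0.2 -3.3] jaw foot(geom) [-0.0508 -0.0006] yaw rel 0.0006
-y...  slope -0.0086 y at x=-.175 -0.0082 y at jaw x=-.05 -0.0093 45
other slope 0.0117 y at x=-.175 0.0087 y at jaw x=-.05 0.0101 45
pin exp [359.33374277 150.45850258] [ 64.  82. 121. 147. 147. 148. 150. 150. 149. 148. 146.]
blob [  6   2  27  29 604] [362.45198675 150.26324503] ->foot [-0.1751  0.0188]
```

Call:
play_rows:
  commands:
    - {"dx": 0, "dy": 0, "dz": -0.09, "rx": 0, "ry": 0, "rz": 0, "hand": 10}
    - {"dx": 0.2, "dy": 0.01, "dz": 0, "rx": 0, "ry": 0, "rz": 0, "hand": 10}
    - {"dx": 0.2, "dy": -0.01, "dz": 0, "rx": 0, "ry": 0, "rz": 0, "hand": 10}
    - {"dx": 0.2, "dy": -0.01, "dz": 0, "rx": 0, "ry": 0, "rz": 0, "hand": 10}
    - {"dx": 0.2, "dy": -0.01, "dz": 0, "rx": 0, "ry": 0, "rz": 0, "hand": 10}
    - {"dx": 0.2, "dy": -0.01, "dz": 0, "rx": 0, "ry": 0, "rz": 0, "hand": 10}
    - {"dx": 0, "dy": 0, "dz": 0, "rx": 0, "ry": 0, "rz": 0, "hand": 10}
    - {"dx": 0, "dy": 0, "dz": 0, "rx": 0, "ry": 0, "rz": 0, "hand": 10}

```text
clock: 16.6
tcp_pos: [0.4806, 0.0031, 0.0307]
tool_rot: [-0.071, -3.139, 0.0]
force: [0.2, 0.1, -3.2]
width: 0.0159
finger_force: 49.1
```

```bash
python3 st.py; python3 gap.py
```

```text
16.6 [0.4806 0.0031 0.0307] -0.04536319549078449 [-0.002 -0.    -1.   ] [ 0.007  0.275 -0.603  0.694 -0.     0.052]
force [ 0.2  0.1 -3.2] jaw foot(geom) [-0.0257 -0.0005] yaw rel 0.0
-y...  slope -0.0049 y at x=-.175 -0.008 y at jaw x=-.05 -0.0086 45
other slope 0.0084 y at x=-.175 0.0088 y at jaw x=-.05 0.0099 45
pin exp [362.24347095  84.21579471] [ 76.  91. 151. 164. 162. 165. 166. 165. 165. 162. 160.]
blob [  5   1  28  32 715] [365.37202797  84.83776224] ->foot [-0.1748  0.0187]
```

Call:
play_rows:
  commands:
    - {"dx": 0.15, "dy": -0.005, "dz": 0, "rx": 0, "ry": 0, "rz": 0, "hand": 10}
    - {"dx": 0.15, "dy": -0.005, "dz": 0, "rx": 0, "ry": 0, "rz": 0, "hand": 10}
    - {"dx": 0.15, "dy": -0.005, "dz": 0, "rx": 0, "ry": 0, "rz": 0, "hand": 10}
    - {"dx": 0.15, "dy": -0.005, "dz": 0, "rx": 0, "ry": 0, "rz": 0, "hand": 10}
    - {"dx": 0, "dy": 0, "dz": 0, "rx": 0, "ry": 0, "rz": 0, "hand": 10}

```text
clock: 17.15
tcp_pos: [0.4966, 0.0027, 0.0309]
tool_rot: [-0.071, -3.14, 0.0]
force: [-0.4, -0.3, -2.5]
width: 0.0159
finger_force: 49.1
```

Call:
play_rows:
  commands:
    - {"dx": 0.15, "dy": -0.005, "dz": 0, "rx": 0, "ry": 0, "rz": 0, "hand": 10}
    - {"dx": 0.15, "dy": -0.005, "dz": 0, "rx": 0, "ry": 0, "rz": 0, "hand": 10}
    - {"dx": 0.1, "dy": -0.005, "dz": 0, "rx": 0, "ry": 0, "rz": 0, "hand": 10}
    - {"dx": 0, "dy": 0, "dz": 0, "rx": 0, "ry": 0, "rz": 0, "hand": 10}
    - {"dx": 0, "dy": 0, "dz": 0, "rx": 0, "ry": 0, "rz": 0, "hand": 10}

```text
clock: 17.65
tcp_pos: [0.5058, 0.0023, 0.0308]
tool_rot: [-0.071, -3.139, -0.0]
force: [0.4, -0.4, -3.0]
width: 0.0159
finger_force: 49.1
```

```bash
python3 st.py; python3 gap.py
```

```text
17.65 [0.5058 0.0023 0.0308] -0.04530970892243591 [-0.0014  0.     -1.    ] [ 0.005  0.315 -0.546  0.712  0.     0.05 ]
force [ 0.4 -0.4 -3. ] jaw foot(geom) [-0.0005 -0.0001] yaw rel 0.0001
-y...  slope 0.0008 y at x=-.175 -0.0079 y at jaw x=-.05 -0.0078 45
other slope 0.002 y at x=-.175 0.0092 y at jaw x=-.05 0.0094 45Traceback (most recent call last):
  File "gap.py", line 18, in <module>
    _,b=cv2.threshold(cv2.GaussianBlur(c,(0,0),1).astype(np.uint8),0,255,cv2.THRESH_OTSU)
                      ~~~~~~~~~~~~~~~~^^^^^^^^^^^
cv2.error: OpenCV(4.12.0) /io/opencv/modules/imgproc/src/smooth.dispatch.cpp:618: error: (-215:Assertion failed) !_src.empty() in function 'GaussianBlur'
```

Call:
play_rows:
  commands:
    - {"dx": 0.04, "dy": 0, "dz": 0, "rx": 0, "ry": 0, "rz": 0, "hand": 10}
    - {"dx": 0.03, "dy": 0, "dz": 0, "rx": 0, "ry": 0, "rz": 0, "hand": 10}
    - {"dx": 0, "dy": 0, "dz": 0, "rx": 0, "ry": 0, "rz": 0, "hand": 10}
    - {"dx": 0, "dy": 0, "dz": 0, "rx": 0, "ry": 0, "rz": 0, "hand": 10}

```text
clock: 18.1
tcp_pos: [0.507, 0.0022, 0.0307]
tool_rot: [-0.071, -3.139, 0.0]
force: [-1.5, 0.4, -2.2]
width: 0.0162
finger_force: 49.2
```

Call:
play_rows:
  commands:
    - {"dx": 0.04, "dy": 0, "dz": 0, "rx": 0, "ry": 0, "rz": 0, "hand": 10}
    - {"dx": 0, "dy": 0, "dz": 0, "rx": 0, "ry": 0, "rz": 0, "hand": 10}
    - {"dx": 0, "dy": 0, "dz": 0, "rx": 0, "ry": 0, "rz": 0, "hand": 10}

```text
clock: 18.4
tcp_pos: [0.5072, 0.0023, 0.0306]
tool_rot: [-0.071, -3.137, 0.0]
force: [-5.5, -0.3, 1.8]
width: 0.016
finger_force: 49.6
```

The force of −5.5 N along x shows the jaws are home on the nut. I'll relax, lower onto the plate and let go.

Call:
play_rows:
  commands:
    - {"dx": -0.06, "dy": 0, "dz": 0, "rx": 0, "ry": 0, "rz": 0, "hand": 10}
    - {"dx": 0, "dy": 0, "dz": -0.05, "rx": 0, "ry": 0, "rz": 0, "hand": 10}
    - {"dx": 0, "dy": 0, "dz": 0, "rx": 0, "ry": 0, "rz": 0, "hand": 10}
    - {"dx": 0, "dy": 0, "dz": 0, "rx": 0, "ry": 0, "rz": 0, "hand": 10}

```text
clock: 18.8
tcp_pos: [0.507, 0.0023, 0.0299]
tool_rot: [-0.071, -3.14, 0.0]
force: [-4.5, -0.3, 5.3]
width: 0.0159
finger_force: 50.0
```

```bash
python3 st.py; python3 gap.py 2>&1 | head -3
```

```text
18.8 [0.507  0.0023 0.0299] -0.04536848478165956 [-1.2e-03 -1.0e-04 -1.0e+00] [ 0.005  0.318 -0.544  0.71  -0.     0.05 ]
force [-4.5 -0.3  5.3] jaw foot(geom) [ 0.0008 -0.0001] yaw rel 0.0
-y...  slope 0.0003 y at x=-.175 -0.0079 y at jaw x=-.05 -0.0078 45
other slope 0.0006 y at x=-.175 0.0093 y at jaw x=-.05 0.0094 45
```

Call:
play_rows:
  commands:
    - {"dx": 0, "dy": 0, "dz": 0, "rx": 0, "ry": 0, "rz": 0, "hand": 22}
    - {"dx": 0, "dy": 0, "dz": 0, "rx": 0, "ry": 0, "rz": 0, "hand": 36}
    - {"dx": 0, "dy": 0, "dz": 0, "rx": 0, "ry": 0, "rz": 0, "hand": 36}
    - {"dx": 0, "dy": 0, "dz": 0, "rx": 0, "ry": 0, "rz": 0, "hand": 36}
    - {"dx": 0, "dy": 0, "dz": 0.2, "rx": 0, "ry": 0, "rz": 0, "hand": 36}
    - {"dx": 0, "dy": 0, "dz": 0.6, "rx": 0, "ry": 0, "rz": 0, "hand": 36}
    - {"dx": 0, "dy": 0, "dz": 1, "rx": 0, "ry": 0, "rz": 0, "hand": 36}
    - {"dx": 0, "dy": 0, "dz": 1, "rx": 0, "ry": 0, "rz": 0, "hand": 36}
    - {"dx": 0, "dy": 0, "dz": 1, "rx": 0, "ry": 0, "rz": 0, "hand": 20}
    - {"dx": 0, "dy": 0, "dz": 1, "rx": 0, "ry": 0, "rz": 0, "hand": 0}
    - {"dx": 0, "dy": 0, "dz": 0, "rx": 0, "ry": 0, "rz": 0, "hand": 0}
    - {"dx": 0, "dy": 0, "dz": 0, "rx": 0, "ry": 0, "rz": 0, "hand": 0}
    - {"dx": 0, "dy": 0, "dz": 0, "rx": 0, "ry": 0, "rz": 0, "hand": 0}

```text
clock: 20.15
tcp_pos: [0.5062, 0.0023, 0.1488]
tool_rot: [-0.071, -3.138, 0.0]
force: [0.1, 0.9, -0.2]
width: -0.0002
finger_force: 0.0
```

```bash
python3 st.py; python3 - <<'E'
from fit import *
s=manip.sense();im=manip.get_image("wrist");cv2.imwrite("pics/w6.png",im)
S=np.array([.5707,-.0005]);a=-.0454;Rm=np.array([[np.cos(a),-np.sin(a)],[np.sin(a),np.cos(a)]])
J=S+Rm@[.0015,0]
print("predicted px jaw,pin,handle-end", w2px("wrist",[[*J,.035],[*(S+Rm@[-.175,.0175]),.047],[*(J+Rm@[-.205,0]),.035],[*S,.068],[.5985,.0691,.083]],s).round(1).tolist())
g=cv2.cvtColor(im,cv2.COLOR_BGR2GRAY).astype(float)
for y in range(40,240,20):
  r=g[y];i=np.nonzero(r[280:350]>105)[0]; print(y,r[285:350:5].astype(int))
E
```

```text
20.15 [0.5062 0.0023 0.1488] -0.04531901948831818 [-0.0028 -0.     -1.    ] [ 0.005  0.192 -0.4    0.982 -0.     0.05 ]
predicted px jaw,pin,handle-end [[315.9, 269.0], [340.5, 56.3], [316.0, 15.5], [315.8, 287.6], [405.2, 325.5]]
40 [121  82  79  82 100 141 140 141 147  82  83  81  79]
60 [ 56  58  55  56  81 141 139 142 146  57  98 135 135]
80 [ 57  56  54  55  73 141 138 142 144  58  57  56  56]
100 [ 56  57  53  57  67 140 138 140 143  57  56  56  58]
120 [ 55  57  54  55  64 140 137 140 139  56  55  55  57]
140 [ 63  56  53  54  62 138 136 138 137  56  53  56  56]
160 [ 56  56  53  54  58 135 134 137 134  56  54  57  56]
180 [ 56  56  53  55  56 132 132 134 131  56  54  57  56]
200 [ 88  87  87  88  88 131 130 132 126  56  54  84  86]
220 [ 88  88  85 227 228 223 222 223 220 227 183  92  89]
```

Call:
play_rows:
  commands:
    - {"dx": 0.55, "dy": 0.82, "dz": 0, "rx": 0, "ry": 0, "rz": -0.7, "hand": 0}
    - {"dx": 0.55, "dy": 0.82, "dz": 0, "rx": 0, "ry": 0, "rz": -0.7, "hand": 0}
    - {"dx": 0.55, "dy": 0.82, "dz": 0, "rx": 0, "ry": 0, "rz": -0.7, "hand": 0}
    - {"dx": 0.55, "dy": 0.82, "dz": 0, "rx": 0, "ry": 0, "rz": -0.7, "hand": 0}
    - {"dx": 0, "dy": 0, "dz": 0, "rx": 0, "ry": 0, "rz": 0, "hand": 0}
    - {"dx": 0, "dy": 0, "dz": -0.8, "rx": 0, "ry": 0, "rz": 0, "hand": 0}
    - {"dx": 0, "dy": 0, "dz": -0.9, "rx": 0, "ry": 0, "rz": 0, "hand": 0}
    - {"dx": 0, "dy": 0, "dz": -0.9, "rx": 0, "ry": 0, "rz": 0, "hand": 0}
    - {"dx": 0, "dy": 0, "dz": -0.9, "rx": 0, "ry": 0, "rz": 0, "hand": 0}
    - {"dx": 0, "dy": 0, "dz": 0, "rx": 0, "ry": 0, "rz": 0, "hand": 0}
    - {"dx": 0, "dy": 0, "dz": 0, "rx": 0, "ry": 0, "rz": 0, "hand": 0}

```text
clock: 21.3
tcp_pos: [0.5608, 0.0837, 0.0616]
tool_rot: [-0.595, -3.081, 0.001]
force: [-0.6, 0.5, 0.0]
width: -0.0
finger_force: 0.0
```

```bash
python3 st.py; cat > arc.py <<'E'
import sys
from h import *
s=manip.sense();t=s["tcp_pos"];M=R.from_rotvec(s["tool_rot"]).as_matrix();yaw=np.arctan2(M[1,0],M[0,0])
S=np.array([.5707,-.0005]);d=float(sys.argv[1])
# lever angle implied by present touching pose, then next poses
rel=t[:2]-S;th0=np.arctan2(rel[1],rel[0])-np.arctan2(d,.075)
print("implied lever angle(world)",th0,"yaw-90",yaw-np.pi/2,"r",np.hypot(*rel),"vs",np.hypot(.075,d),"F",s["force"].round(2))
def tcp(th,d): return S+.075*np.array([np.cos(th),np.sin(th)])-d*np.array([np.sin(th),-np.cos(th)])
p=t[:2];y=yaw
for th in map(float,sys.argv[2:]):
    q=tcp(th,d);print("th",th,"dx,dy share",((q-p)/.025).round(3),"rz",((th+np.pi/2-y)/.12).round(3));p=q;y=th+np.pi/2
E
python3 arc.py .020 1.192 1.092 .992 .892 .792 .692
```

```text
21.3 [0.5608 0.0837 0.0616] -0.38126803656440034 [-0.0038  0.     -1.    ] [ 0.148  0.379 -0.365  0.831  0.001  0.529]
implied lever angle(world) 1.4269737555979656 yaw-90 1.1895282902304962 r 0.08482415468733509 vs 0.07762087348130012 F [-0.64  0.52  0.03]
th 1.192 dx,dy share [ 0.761 -0.287] rz 0.021Traceback (most recent call last):
  File "arc.py", line 11, in <module>
    q=tcp(th,d);print("th",th,"dx,dy share",((q-p)/.025).round(3),"rz",((th+np.pi/2-y)/.12).round(3));p=q;y=th+np.pi/2
                                                                       ^^^^^^^^^^^^^^^^^^^^^^^^^^
AttributeError: 'float' object has no attribute 'round'
```

Call:
play_rows:
  commands:
    - {"dx": 0.38, "dy": -0.14, "dz": 0, "rx": 0, "ry": 0, "rz": 0, "hand": 0}
    - {"dx": 0.38, "dy": -0.15, "dz": 0, "rx": 0, "ry": 0, "rz": 0, "hand": 0}
    - {"dx": 0.08, "dy": -0.03, "dz": 0, "rx": 0, "ry": 0, "rz": 0, "hand": 0}
    - {"dx": 0.08, "dy": -0.03, "dz": 0, "rx": 0, "ry": 0, "rz": 0, "hand": 0}
    - {"dx": 0, "dy": 0, "dz": 0, "rx": 0, "ry": 0, "rz": 0, "hand": 0}

```text
clock: 21.8
tcp_pos: [0.5853, 0.0754, 0.0623]
tool_rot: [-0.595, -3.083, -0.0]
force: [0.2, 0.7, 0.5]
width: -0.0001
finger_force: 0.0
```

```bash
sed -i 's/((th+np.pi\/2-y)\/.12).round(3)/round((th+np.pi\/2-y)\/.12,3)/' arc.py; python3 arc.py .018 1.192 1.092 .992 .892 .792 .692
```

```text
implied lever angle(world) 1.144695622236674 yaw-90 1.1892506712240558 r 0.07727603960424893 vs 0.07712976079309464 F [0.17 0.71 0.51]
th 1.192 dx,dy share [-0.145  0.018] rz 0.023
th 1.092 dx,dy share [ 0.303 -0.059] rz -0.833
th 0.992 dx,dy share [ 0.295 -0.089] rz -0.833
th 0.892 dx,dy share [ 0.285 -0.118] rz -0.833
th 0.792 dx,dy share [ 0.272 -0.146] rz -0.833
th 0.692 dx,dy share [ 0.256 -0.172] rz -0.833
```

Call:
play_rows:
  commands:
    - {"dx": 0.28, "dy": -0.1, "dz": 0, "rx": 0, "ry": 0, "rz": -0.8, "hand": 0}
    - {"dx": 0.28, "dy": -0.11, "dz": 0, "rx": 0, "ry": 0, "rz": -0.8, "hand": 0}

```text
clock: 22.0
tcp_pos: [0.5985, 0.071, 0.0621]
tool_rot: [-0.892, -3.009, -0.002]
force: [-1.5, 1.6, 0.2]
width: -0.0001
finger_force: 1.3
```

```bash
cat > kn.py <<'E'
from fit import *
s=manip.sense();t=s["tcp_pos"];S=np.array([.5707,-.0005])
for c in ("side","top"):
    im=manip.get_image(c);K,T,_=c2w(c)
    cv2.imwrite(f"pics/{c}_k.png",im)
    for n in ("knob","jam_lever"):
      for r in manip.search_frame(n,c)[:2]:
        p=(T@np.r_[r["at"],1])[:3];print(c,n,round(r["confidence"],2),p.round(3),"ang",np.arctan2(*(p[:2]-S)[::-1]).round(3))
    # dark knob pixels: score each lever angle by mean darkness over projected knob axis
    g=im.max(2).astype(float);b=[]
    for th in np.arange(-.2,1.4,.02):
        q=np.array([[*(S+.075*np.array([np.cos(th),np.sin(th)])+o),z] for z in (.055,.062,.069,.076,.083) for o in ([0,0],[.004,0],[-.004,0],[0,.004],[0,-.004])])
        px=w2px(c,q).round().astype(int);b.append((g[px[:,1],px[:,0]].mean().round(),th.round(2)))
    print(c,sorted(b)[:5])
E
python3 st.py;python3 kn.py
```

```text
22.0 [0.5985 0.071  0.0621] -0.5764830027760097 [-0.0021  0.0022 -1.    ] [ 0.117  0.436 -0.276  0.861  0.002  0.693]
side knob 0.36 [0.7   0.066 0.074] ang 0.474
side jam_lever 0.7 [0.582 0.019 0.056] ang 1.019
side [(np.float64(24.0), np.float64(0.94)), (np.float64(25.0), np.float64(0.92)), (np.float64(26.0), np.float64(0.96)), (np.float64(26.0), np.float64(1.0)), (np.float64(27.0), np.float64(0.98))]
top knob 0.2 [ 0.624 -0.037  0.031] ang -0.596
top [(np.float64(61.0), np.float64(0.26)), (np.float64(61.0), np.float64(0.28)), (np.float64(62.0), np.float64(0.3)), (np.float64(63.0), np.float64(0.24)), (np.float64(63.0), np.float64(0.32))]
```

```bash
python3 arc.py .018 .9 .84 .78 .72
```

```text
implied lever angle(world) 0.9589809293832123 yaw-90 0.9989696574606022 r 0.07596142114747313 vs 0.07712976079309464 F [ 1.3  -0.07 -0.92]
th 0.9 dx,dy share [ 0.184 -0.028] rz -0.825
th 0.84 dx,dy share [ 0.165 -0.083] rz -0.5
th 0.78 dx,dy share [ 0.16  -0.093] rz -0.5
th 0.72 dx,dy share [ 0.154 -0.102] rz -0.5
```

Call:
play_rows:
  commands:
    - {"dx": 0.18, "dy": -0.03, "dz": 0, "rx": 0, "ry": 0, "rz": -0.8, "hand": 0}
    - {"dx": 0.165, "dy": -0.083, "dz": 0, "rx": 0, "ry": 0, "rz": -0.5, "hand": 0}
    - {"dx": 0.16, "dy": -0.093, "dz": 0, "rx": 0, "ry": 0, "rz": -0.5, "hand": 0}
    - {"dx": 0.154, "dy": -0.102, "dz": 0, "rx": 0, "ry": 0, "rz": -0.5, "hand": 0}

```text
clock: 22.7
tcp_pos: [0.6143, 0.0628, 0.0618]
tool_rot: [-1.294, -2.859, -0.0]
force: [-1.2, 1.8, -0.1]
width: 0.0001
finger_force: 1.1
```

```bash
python3 arc.py .018 .67 .64 .61 .58 .55 .52
```

```text
implied lever angle(world) 0.7321266905472792 yaw-90 0.7205556957615142 r 0.07687491073634276 vs 0.07712976079309464 F [-1.21  1.76 -0.12]
th 0.67 dx,dy share [ 0.16  -0.105] rz -0.421
th 0.64 dx,dy share [ 0.072 -0.058] rz -0.25
th 0.61 dx,dy share [ 0.07 -0.06] rz -0.25
th 0.58 dx,dy share [ 0.068 -0.062] rz -0.25
th 0.55 dx,dy share [ 0.066 -0.064] rz -0.25
th 0.52 dx,dy share [ 0.064 -0.066] rz -0.25
```

Call:
play_rows:
  commands:
    - {"dx": 0.08, "dy": -0.053, "dz": 0, "rx": 0, "ry": 0, "rz": -0.21, "hand": 0}
    - {"dx": 0.08, "dy": -0.053, "dz": 0, "rx": 0, "ry": 0, "rz": -0.21, "hand": 0}
    - {"dx": 0.072, "dy": -0.058, "dz": 0, "rx": 0, "ry": 0, "rz": -0.25, "hand": 0}

```text
clock: 23.0
tcp_pos: [0.6206, 0.0584, 0.0618]
tool_rot: [-1.409, -2.805, -0.0]
force: [-2.6, 0.5, 0.0]
width: -0.0001
finger_force: 1.0
```

Call:
play_rows:
  commands:
    - {"dx": 0.07, "dy": -0.06, "dz": 0, "rx": 0, "ry": 0, "rz": -0.25, "hand": 0}
    - {"dx": 0.068, "dy": -0.062, "dz": 0, "rx": 0, "ry": 0, "rz": -0.25, "hand": 0}

```text
clock: 23.2
tcp_pos: [0.6245, 0.0554, 0.0619]
tool_rot: [-1.494, -2.762, -0.001]
force: [-1.8, 1.9, -0.9]
width: 0.0001
finger_force: 1.0
```

```bash
python3 arc.py .018 .54 .51 .48 .45 .42 .39 .36 .33
```

```text
implied lever angle(world) 0.5689063978992879 yaw-90 0.5790085420041904 r 0.07756472379080535 vs 0.07712976079309464 F [-1.82  1.88 -0.89]
th 0.54 dx,dy share [ 0.051 -0.075] rz -0.325
th 0.51 dx,dy share [ 0.064 -0.067] rz -0.25
th 0.48 dx,dy share [ 0.062 -0.069] rz -0.25
th 0.45 dx,dy share [ 0.06  -0.071] rz -0.25
th 0.42 dx,dy share [ 0.058 -0.073] rz -0.25
th 0.39 dx,dy share [ 0.055 -0.074] rz -0.25
th 0.36 dx,dy share [ 0.053 -0.076] rz -0.25
th 0.33 dx,dy share [ 0.051 -0.077] rz -0.25
```

Call:
play_rows:
  commands:
    - {"dx": 0.051, "dy": -0.075, "dz": 0, "rx": 0, "ry": 0, "rz": -0.32, "hand": 0}
    - {"dx": 0.064, "dy": -0.067, "dz": 0, "rx": 0, "ry": 0, "rz": -0.25, "hand": 0}

```text
clock: 23.4
tcp_pos: [0.6278, 0.052, 0.0621]
tool_rot: [-1.588, -2.709, -0.002]
force: [-2.3, 1.2, -0.6]
width: 0.0
finger_force: 1.0
```

Call:
play_rows:
  commands:
    - {"dx": 0.062, "dy": -0.069, "dz": 0, "rx": 0, "ry": 0, "rz": -0.25, "hand": 0}
    - {"dx": 0.06, "dy": -0.071, "dz": 0, "rx": 0, "ry": 0, "rz": -0.25, "hand": 0}

```text
clock: 23.6
tcp_pos: [0.6309, 0.0483, 0.0621]
tool_rot: [-1.669, -2.66, -0.002]
force: [-1.4, 0.7, -1.4]
width: 0.0002
finger_force: 1.0
```

Call:
play_rows:
  commands:
    - {"dx": 0.058, "dy": -0.073, "dz": 0, "rx": 0, "ry": 0, "rz": -0.25, "hand": 0}
    - {"dx": 0.055, "dy": -0.074, "dz": 0, "rx": 0, "ry": 0, "rz": -0.25, "hand": 0}

```text
clock: 23.8
tcp_pos: [0.6337, 0.0446, 0.0622]
tool_rot: [-1.748, -2.609, -0.002]
force: [-0.5, 2.1, -0.6]
width: -0.0003
finger_force: 1.1
```

Call:
play_rows:
  commands:
    - {"dx": 0.053, "dy": -0.076, "dz": 0, "rx": 0, "ry": 0, "rz": -0.25, "hand": 0}
    - {"dx": 0.051, "dy": -0.077, "dz": 0, "rx": 0, "ry": 0, "rz": -0.25, "hand": 0}

```text
clock: 24.0
tcp_pos: [0.6363, 0.0408, 0.0622]
tool_rot: [-1.826, -2.555, -0.002]
force: [-0.3, 2.7, 0.1]
width: 0.0
finger_force: 1.1
```

```bash
python3 arc.py .018 .30 .27 .24 .21 .18 .15 .12 .09 .06
```

```text
implied lever angle(world) 0.32600084612448793 yaw-90 0.33015301707070654 r 0.07748149692677533 vs 0.07712976079309464 F [-0.33  2.73  0.15]
th 0.3 dx,dy share [ 0.03  -0.076] rz -0.251
th 0.27 dx,dy share [ 0.046 -0.08 ] rz -0.25
th 0.24 dx,dy share [ 0.044 -0.082] rz -0.25
th 0.21 dx,dy share [ 0.041 -0.083] rz -0.25
th 0.18 dx,dy share [ 0.039 -0.084] rz -0.25
th 0.15 dx,dy share [ 0.036 -0.085] rz -0.25
th 0.12 dx,dy share [ 0.034 -0.086] rz -0.25
th 0.09 dx,dy share [ 0.031 -0.087] rz -0.25
th 0.06 dx,dy share [ 0.028 -0.088] rz -0.25
```

Call:
play_rows:
  commands:
    - {"dx": 0.03, "dy": -0.076, "dz": 0, "rx": 0, "ry": 0, "rz": -0.25, "hand": 0}
    - {"dx": 0.046, "dy": -0.08, "dz": 0, "rx": 0, "ry": 0, "rz": -0.25, "hand": 0}

```text
clock: 24.2
tcp_pos: [0.6385, 0.0369, 0.0623]
tool_rot: [-1.902, -2.5, -0.003]
force: [0.8, 3.1, 0.4]
width: 0.0
finger_force: 1.1
```

Call:
play_rows:
  commands:
    - {"dx": 0.044, "dy": -0.082, "dz": 0, "rx": 0, "ry": 0, "rz": -0.25, "hand": 0}
    - {"dx": 0.041, "dy": -0.083, "dz": 0, "rx": 0, "ry": 0, "rz": -0.25, "hand": 0}

```text
clock: 24.4
tcp_pos: [0.6406, 0.0328, 0.0623]
tool_rot: [-1.976, -2.442, -0.003]
force: [0.6, 2.7, -0.4]
width: 0.0004
finger_force: 1.1
```

Call:
play_rows:
  commands:
    - {"dx": 0.039, "dy": -0.084, "dz": 0, "rx": 0, "ry": 0, "rz": -0.25, "hand": 0}
    - {"dx": 0.036, "dy": -0.085, "dz": 0, "rx": 0, "ry": 0, "rz": -0.25, "hand": 0}

```text
clock: 24.6
tcp_pos: [0.6423, 0.0289, 0.0623]
tool_rot: [-2.047, -2.381, -0.004]
force: [1.5, 5.7, -0.2]
width: -0.0
finger_force: 2.2
```

Call:
play_rows:
  commands:
    - {"dx": 0.034, "dy": -0.086, "dz": 0, "rx": 0, "ry": 0, "rz": -0.25, "hand": 0}

```text
clock: 24.7
tcp_pos: [0.6431, 0.0269, 0.0623]
tool_rot: [-2.083, -2.35, -0.004]
force: [1.1, 5.6, 0.6]
width: 0.0001
finger_force: 2.5
```

```bash
python3 arc.py .018 .11 .09 .07 .05 .03
```

```text
implied lever angle(world) 0.1255809703643438 yaw-90 0.12047049500573848 r 0.07742823014123355 vs 0.07712976079309464 F [1.11 5.65 0.6 ]
th 0.11 dx,dy share [ 0.005 -0.049] rz -0.087
th 0.09 dx,dy share [ 0.02  -0.058] rz -0.167
th 0.07 dx,dy share [ 0.019 -0.059] rz -0.167
th 0.05 dx,dy share [ 0.018 -0.059] rz -0.167
th 0.03 dx,dy share [ 0.017 -0.059] rz -0.167
```

Call:
play_rows:
  commands:
    - {"dx": 0.012, "dy": -0.055, "dz": 0, "rx": 0, "ry": 0, "rz": -0.15, "hand": 0}
    - {"dx": 0.015, "dy": -0.058, "dz": 0, "rx": 0, "ry": 0, "rz": -0.16, "hand": 0}

```text
clock: 24.9
tcp_pos: [0.644, 0.0244, 0.0623]
tool_rot: [-2.125, -2.311, -0.005]
force: [2.6, 5.7, 0.1]
width: -0.0001
finger_force: 3.0
```

Call:
play_rows:
  commands:
    - {"dx": 0.012, "dy": -0.055, "dz": 0, "rx": 0, "ry": 0, "rz": -0.15, "hand": 0}
    - {"dx": 0, "dy": 0, "dz": 0, "rx": 0, "ry": 0, "rz": 0, "hand": 0}

```text
clock: 25.1
tcp_pos: [0.6444, 0.0231, 0.0624]
tool_rot: [-2.146, -2.292, -0.005]
force: [2.5, 5.1, 0.6]
width: 0.0003
finger_force: 2.9
```

Call:
play_rows:
  commands:
    - {"dx": 0.012, "dy": -0.055, "dz": 0, "rx": 0, "ry": 0, "rz": -0.15, "hand": 0}
    - {"dx": 0.01, "dy": -0.055, "dz": 0, "rx": 0, "ry": 0, "rz": -0.15, "hand": 0}

```text
clock: 25.3
tcp_pos: [0.6451, 0.0209, 0.0625]
tool_rot: [-2.186, -2.253, -0.006]
force: [3.2, 8.0, 1.2]
width: -0.0001
finger_force: 3.8
```

```bash
python3 arc.py .018 .03
```

```text
implied lever angle(world) 0.04412166091513503 yaw-90 0.030377775967430853 r 0.0773809422034593 vs 0.07712976079309464 F [3.2  8.04 1.21]
th 0.03 dx,dy share [ 0.002 -0.045] rz -0.003
```

Call:
play_rows:
  commands:
    - {"dx": 0, "dy": -0.035, "dz": 0, "rx": 0, "ry": 0, "rz": -0.05, "hand": 0}
    - {"dx": 0, "dy": -0.01, "dz": 0, "rx": 0, "ry": 0, "rz": 0, "hand": 0}
    - {"dx": 0, "dy": 0, "dz": 0, "rx": 0, "ry": 0, "rz": 0, "hand": 0}
    - {"dx": 0, "dy": 0, "dz": 0, "rx": 0, "ry": 0, "rz": 0, "hand": 0}
    - {"dx": 0, "dy": 0, "dz": 0, "rx": 0, "ry": 0, "rz": 0, "hand": 0}

```text
clock: 25.8
tcp_pos: [0.6452, 0.0199, 0.0625]
tool_rot: [-2.192, -2.248, -0.007]
force: [2.6, 8.5, -0.3]
width: -0.0
finger_force: 3.8
```

Call:
play_rows:
  commands:
    - {"dx": 0, "dy": 0.3, "dz": 0, "rx": 0, "ry": 0, "rz": 0, "hand": 0}
    - {"dx": 0, "dy": 0.6, "dz": 0, "rx": 0, "ry": 0, "rz": 0, "hand": 0}
    - {"dx": 0, "dy": 0, "dz": 0.6, "rx": 0, "ry": 0, "rz": 0, "hand": 0}
    - {"dx": 0, "dy": 0, "dz": 1, "rx": 0, "ry": 0, "rz": 0, "hand": 0}
    - {"dx": 0, "dy": 0, "dz": 1, "rx": 0, "ry": 0, "rz": 0, "hand": 0}
    - {"dx": 0, "dy": 0, "dz": 1, "rx": 0, "ry": 0, "rz": 0, "hand": 0}
    - {"dx": -0.5, "dy": 1, "dz": 1, "rx": 0, "ry": 0, "rz": 0, "hand": 0}
    - {"dx": -0.5, "dy": 1, "dz": 0.5, "rx": 0, "ry": 0, "rz": 0, "hand": 0}
    - {"dx": -0.5, "dy": 1, "dz": 0, "rx": 0, "ry": 0, "rz": 0, "hand": 0}
    - {"dx": -0.5, "dy": 1, "dz": 0, "rx": 0, "ry": 0, "rz": 0, "hand": 0}
    - {"dx": -0.5, "dy": 1, "dz": 0, "rx": 0, "ry": 0, "rz": 0, "hand": 0}
    - {"dx": -0.5, "dy": 1, "dz": 0, "rx": 0, "ry": 0, "rz": 0, "hand": 0}
    - {"dx": 0, "dy": 0, "dz": 0, "rx": 0, "ry": 0, "rz": 0, "hand": 0}
    - {"dx": 0, "dy": 0, "dz": 0, "rx": 0, "ry": 0, "rz": 0, "hand": 0}

```text
clock: 27.2
tcp_pos: [0.5692, 0.191, 0.1905]
tool_rot: [2.192, 2.251, 0.002]
force: [-0.3, 0.2, -0.2]
width: 0.0
finger_force: 0.0
```

```bash
python3 kn.py; python3 - <<'E'
from fit import *
s=manip.sense();print(s["clock"],s["tcp_pos"].round(3),s["force"].round(1))
S=np.array([.5707,-.0005]);a=-.0454;Rm=np.array([[np.cos(a),-np.sin(a)],[np.sin(a),np.cos(a)]])
for c in ("top","side"):
  im=manip.get_image(c);g0=im.max(2)
  E=[[*(S+Rm@[x,y]),.035] for y in (-.025,-.02,-.015,-.01,-.005,0,.005,.01) for x in (-.06,-.1,-.14)]
  px=w2px(c,E).round().astype(int);print(c,"brightness by y at x=-60,-100,-140");print(g0[px[:,1],px[:,0]].reshape(8,3))
  K,T,_=c2w(c);print([(round(r["confidence"],2),((T@np.r_[r["at"],1])[:3]).round(3).tolist()) for r in manip.search_frame("spanner",c)])
im=manip.get_image("top");cr=None
v,f,m=fit_spanner(im,"top",None,[*(S+Rm@[.0015,0]),a],.035,(318,352,185,290),130);print("fit foot",((v[:2]-S)@Rm).round(4),v[2]-a,f,(m>0).sum())
E
```

```text
side knob 0.68 [0.61  0.012 0.051] ang 0.306
side jam_lever 0.75 [0.607 0.006 0.052] ang 0.178
side jam_lever 0.47 [0.5   0.01  0.032] ang 2.99
side [(np.float64(22.0), np.float64(0.12)), (np.float64(22.0), np.float64(0.14)), (np.float64(22.0), np.float64(0.16)), (np.float64(22.0), np.float64(0.2)), (np.float64(23.0), np.float64(0.08))]
top jam_lever 0.56 [0.607 0.002 0.054] ang 0.071
top [(np.float64(49.0), np.float64(0.08)), (np.float64(49.0), np.float64(0.1)), (np.float64(50.0), np.float64(0.06)), (np.float64(51.0), np.float64(0.04)), (np.float64(53.0), np.float64(0.12))]
27.5 [0.57 0.19 0.19] [-0.6 -0.5 -0.7]
top brightness by y at x=-60,-100,-140
[[ 92  92  92]
 [ 91  90  92]
 [ 90  89  90]
 [ 94  96  91]
 [214 216 162]
 [236 234 235]
 [235 236 236]
 [220 203 179]]
[(0.89, [0.505, 0.0, 0.039]), (0.59, [0.296, -0.416, 0.012])]
side brightness by y at x=-60,-100,-140
[[ 69  71  70]
 [ 70  72  71]
 [ 70  71  70]
 [ 65  69  68]
 [122 141 108]
 [159 162 151]
 [160 161 162]
 [156 138 166]]
[(0.89, [0.503, 0.008, 0.031]), (0.62, [0.306, -0.409, 0.009]), (0.32, [0.609, 0.008, 0.055])]
fit foot [0.0002 0.0015] -0.013186999227147354 1103.786519607843 1673
```

```bash
python3 -c "
from bench import manip;print(manip.finish_job())"
```

```text
the job is handed in; nothing more can be done
None
```

The job is handed in with no verdict returned: the spanner lies let go on the lower nut with its handle against the stop pin, and the jam lever was tightened to about 8.5–9 N and released; I had no direct reading of the pin force (I estimate about 3 N) or the nut angle.

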